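Lock a case's hinge leaf with a box key, then hold the lid's knuckle in line for the pin

ROBOT

A 7-joint arm with a two-finger parallel gripper is mounted at the origin on the work surface. World frame = base frame: x ahead of the robot, y to its left, z up, the work surface at z = 0. Lengths are in m, angles in rad, forces in N, time in s.
With the tool pointing down it reaches from about 0.35 to 0.9 m from the base axis. Payload 7.2 kg.
Tool frame: the origin (TCP) lies midway between the tips of the shut fingers; the grasp point (between the pads) lies 19 mm behind it; z points along the fingers, y is the direction in which the jaws open and shut (so a half turn about z gives the same grasp; the last joint's range is limited). The gripper opens to 88 mm and grips with 3 to 60 N. Pads are 20 mm wide; open, the fingers measure 115 mm over their backs; the gripper's body (75 mm by 178 mm) begins 61 mm behind the grasp point.
Start: joints at [1.167, 0.411, -0.013, 1.596, 0.006, 1.134, -0.082], TCP at [0.206, -0.59, 0.223] pointing down, gripper open.
Joint ranges: [-2.95, 2.95], [-0.29, 1.99], [-1.47, 1.44], [0.14, 2.54], [-1.03, 4.17], [0.13, 1.85], [-2.86, 2.86]. Speed limits (rad/s): [2.39, 2.39, 3.01, 3.01, 3.14, 3.14, 3.14].

INTERFACE

Orientations are given as a rotation vector (axis times angle).
In Python, from plant import sensors, imaging, ticket gives the robot as it stands.
- The arm moves only by the tool jog_arm, never from a script. Its argument "increments" is a list of rows, each an object of numbers: "dx", "dy", "dz": the shift along the world's x, y, z in m; "ax", "ay", "az": the turn, a rotation vector about the world's x, y, z in rad; "claw": the finger opening in m, from 0 to 0.0878. A call has 1 to 5 rows; each row shifts and turns the pose as measured when the row begins; what a row does not reach is not made up. A row lasts 1/10 s, in which the tool goes at most 50 mm and 8.59 degrees, less where a joint would pass 70% of its speed; a pose out of reach is approached as far as the arm can. A call is refused whole if a number of a shift passes 0.05 or a number of a turn 0.15, either way. A call with a gripper value outside its range is refused whole. The fingers move at their own pace and stop on an object; the grip force is fixed at half the most. Time passes only in rows, so rows that do not move let the fingers close. It gives the time, the measured TCP pose, the force and the opening at its end, in the units of the state.
- sensors.get_obs(): the state, without advancing time (a new reading comes with each control period).
- imaging.read_camera(name): name is "scene" or "side" or "wrist"; returns a dict with "image" (400x640x3 uint8, blue, green, red), "z_map" (400x640 float32, m along the optical axis (not along the pixel's ray), 0 where there is no reading), "fx", "fy", "cx", "cy" (pixels), "pose" (4x4, takes a point from camera to world coordinates). Camera axes: x right, y down, z forward; pixel columns grow to the right and rows downward; lengths in m; the calibration is good to about 2 mm. A picture is of the moment at which its call begins.
- ticket.job_done(): hands the job in, once; it reports no verdict.
The state is a dict: "time": time; "q": joint angles; "qd": joint speeds; "tau": joint torques, N m; "eef_pos": TCP position; "eef_rot": TCP orientation; "force": force on the tool from outside, world axes, zero at the start; "moment": the same for the moment, N m; "opening": opening from 0.0 (shut) to 1.0 (fully open).
Only numpy, scipy, OpenCV 4.12 (cv2) and the standard library are available. Lean on these libraries where they do the work, as an engineer would, in place of code of your own. Each camera call takes 0.05 s, during which the arm holds its last target.

TASK

With the box key, turn the bar-headed screw on the jamb block clockwise about a quarter turn, until its bar lies in line with the hinge, then stand the key back upright on the table, clear of the block. Then pick up the lid by its knob and lower its hinge knuckle into the gap between the two knuckles of the jamb block, so that all three bores form one straight hole for the pin. Finish while still holding the lid there, level and in the air, not leaning on the block, and leave the loose pin, the glass jar and the meter alone.

Things in the scene. Friction and masses are not known exactly. Their poses are not given: they have to be found in the camera images.
- jamb: Fixed plywood block 70 x 130 x 50 mm high, own x +16 to +86 mm, 5 mm hinge leaf on top. Origin on the table below the middle of the hinge axis; z up. On its -x side (facing the robot, yaw within 0.3 rad) two aluminium knuckles: tubes along y, 24 mm outside, 12 mm bore, at y -49 to -21 and +21 to +49 mm; the 42 mm gap between is open above and below.
- jamb_bore (a point): Middle of the gap between the jamb block's two knuckles, on the hinge axis, 61 mm above the table; axes as the jamb block's (y along the hinge axis, z up).
- screw_head (a point): Captive screw on the block's top, 51 mm along the block's +x from the hinge axis. Head: upright steel bar 26 long, 6 thick, 9 mm high, plus a 3 x 3 mm ridge on top, on a fixed 42 mm washer. Origin: middle of the bar's underside = washer top, 58 mm above the table. Own x along the bar, turning with it; z up.
- screw (a joint): Turn of that screw in rad, growing clockwise seen from above: 0 = bar at right angles to the hinge axis, 1.57 = bar in line with it (along the block's y), stop at 1.75. Starts between 0 and 0.35. Light friction (0.05 N m), stays where it is left.
- key: Loose box key, about 0.2 kg, standing on its foot, 83 mm tall. Steel foot 36 x 36 x 23 mm high; a slot along own x runs right through its underside, 10 mm wide, 15 mm deep, to fit over the screw's bar. Black square handle 24 x 24 mm, sides along x and y, 23 to 83 mm up. Origin: middle of the foot's underside; z up. Fully on when its origin is at screw_head.
- lid: Loose plywood lid 110 x 110 x 10 mm lying flat, about 0.35 kg. Black square knob in its middle, 24 x 24 mm, sides along x and y, 10 to 44 mm above the underside. Beyond its +x edge one aluminium knuckle, 24 mm outside, 12 mm bore, 34 mm long along y, centred at (71, 0, 12) mm. Origin: middle of the underside; z up. Starts knuckle away from the robot, yaw within 0.4 rad.
- lid_bore (a point): Centre of the lid knuckle's bore; axes as the lid's (y along the bore, z up). To be brought to jamb_bore with both y axes in line, the lid lying on the robot's side of the block, its underside then 49 mm above the table.
- pin: Loose steel hinge pin lying beyond the block, 6 mm diameter, about 115 mm long, with a 14 mm square head. Bystander. Origin on the table under its middle.
- jar: Loose glass jar, 68 mm diameter, 85 mm tall. Bystander. Origin: centre of its underside.
- meter: Loose blue electrical test meter, 140 x 75 mm, 40 mm high, lying flat. Bystander. Origin: centre of its underside.
There are look-alikes about, which are no part of the job. Of the things that look like the key, the larger one is meant.

How it is judged:
By the outcome, as a careful person would: the job done as asked, in the order asked, and still so for the second after the job is handed in, while the arm keeps its last pose, push and grip.
It also fails if it takes over 69 s, if anything falls off the work surface, if the arm or the gripper's body presses on something with over 40 N, if the wrist force passes 120 N, or if a joint passes its speed limit or range.

## Working session

There is one attempt and no reset: what is moved stays moved. The work goes in short steps, Python scripts to look and compute and a tool call to move; the robot and the scene stay as the last step left them, time stands still between calls to the robot, and variables do not carry over. Pictures are saved under pics/ and viewed, and the job is handed in when it is done.

Besides the shell and the picture viewer there is one more tool, called after "Request:" as a command line: name --argument value ..., lists and objects as JSON in quotes. jog_arm: Moves the arm, as the interface text tells. Its arguments: {"type":"object","properties":{"increments":{"type":"array"}},"required":["increments"]}

```bash
ls; mkdir -p pics; python3 - <<'E'
from plant import sensors, imaging
import cv2,numpy as np
o=sensors.get_obs()
print(o)
for n in ['scene','side','wrist']:
    c=imaging.read_camera(n)
    cv2.imwrite(f'pics/{n}0.png',c['image'])
    np.savez(f'{n}0.npz',**c)
    print(n,c['fx'],c['cx'],c['cy'],c['pose'].round(3).tolist())
E
```

```text
pics
{'time': 0.0, 'q': array([ 1.16677643,  0.41186795, -0.012721  ,  1.597003  ,  0.0055991 ,
        1.13430458, -0.08223041]), 'qd': array([-0.00093937,  0.00092558,  0.00077504, -0.00071756, -0.00172874,
       -0.00025737,  0.0017517 ]), 'tau': array([-7.28530413e-04, -5.87962711e+01,  6.41288962e-01, -2.91082978e+01,
       -5.38882928e-02,  1.81719137e-02,  1.29514101e-04]), 'eef_pos': array([ 0.20577063, -0.5896393 ,  0.22184574]), 'eef_rot': array([-3.09592618e+00, -5.24780897e-01,  5.67948056e-04]), 'force': array([-0.60451224,  0.27173928,  0.39017379]), 'moment': array([ 0.04422779,  0.01720924, -0.02908821]), 'opening': 0.9954276878651909}
scene 403.42329115409353 316.638408281062 195.09331925087633 [[0.819, 0.482, -0.311, 0.854], [0.574, -0.703, 0.421, -0.364], [-0.015, -0.523, -0.852, 0.855], [0.0, 0.0, 0.0, 1.0]]
side 407.42990692688676 328.5888555886589 198.06212538827265 [[-0.98, -0.134, 0.144, 0.414], [-0.196, 0.612, -0.767, 0.832], [0.015, -0.78, -0.626, 0.746], [0.0, 0.0, 0.0, 1.0]]
wrist 325.8351747489643 322.14954715583275 194.89854824213353 [[0.329, -0.91, -0.251, 0.274], [-0.944, -0.318, -0.086, -0.567], [-0.002, 0.266, -0.964, 0.384], [0.0, 0.0, 0.0, 1.0]]
```

View pics/scene0.png

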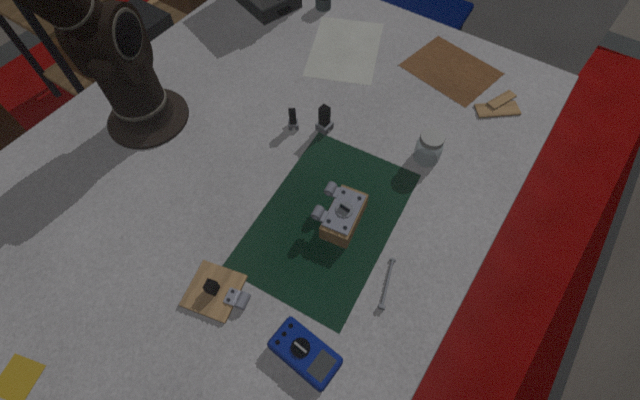

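View pics/side0.png

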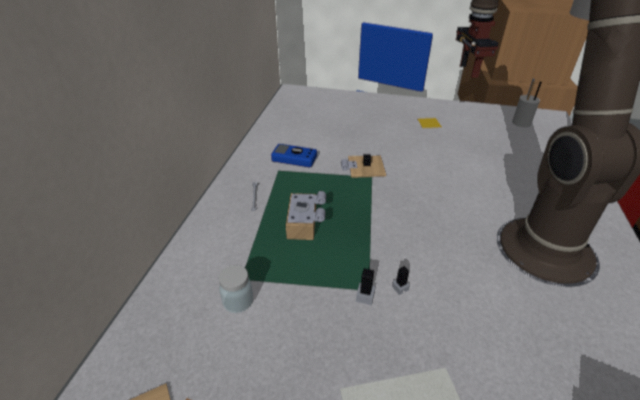

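View pics/wrist0.png

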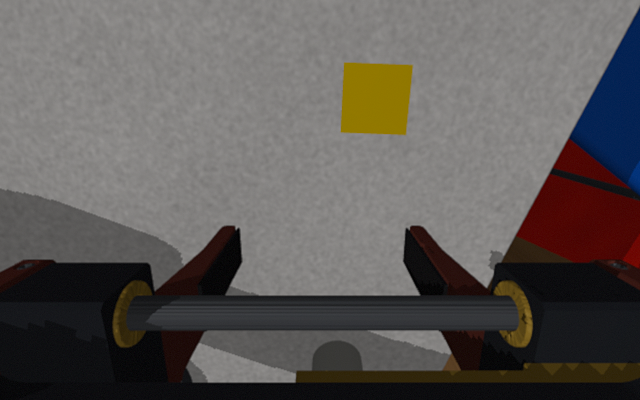

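Scene: key candidates at (325,118) (larger) and (292,118), block at (343,213), lid at (213,290), meter (305,352), jar (430,147), pin (387,285). Building a merged top-down cloud from the two depth views.

```bash
cat > h.py <<'E'
import numpy as np, cv2
def load(n): return dict(np.load(n+'.npz'))
def snap(n,tag):
    from plant import imaging
    c=imaging.read_camera(n); np.savez(f'{n}{tag}.npz',**c); cv2.imwrite(f'pics/{n}{tag}.png',c['image']); return c
def cloud(c):
    z=c['z_map']; v,u=np.mgrid[:z.shape[0],:z.shape[1]]
    P=np.stack([(u-c['cx'])/c['fx']*z,(v-c['cy'])/c['fy']*z,z],-1)@c['pose'][:3,:3].T+c['pose'][:3,3]
    return P, z>0
def ortho(c,x0,x1,y0,y1,h,s):
    """rectify image onto plane z=h; rows: x decreasing (far on top), cols: y decreasing; s px per m"""
    H=int((x1-x0)*s);W=int((y1-y0)*s)
    r,k=np.mgrid[:H,:W]
    X=np.stack([x1-r/s,y1-k/s,np.full(r.shape,h)],-1)
    T=np.linalg.inv(c['pose']); p=X@T[:3,:3].T+T[:3,3]
    u=c['fx']*p[...,0]/p[...,2]+c['cx'];v=c['fy']*p[...,1]/p[...,2]+c['cy']
    return cv2.remap(c['image'],u.astype('f4'),v.astype('f4'),cv2.INTER_CUBIC)
def proj(c,X):
    T=np.linalg.inv(c['pose']);p=np.asarray(X)@T[:3,:3].T+T[:3,3]
    return np.stack([c['fx']*p[...,0]/p[...,2]+c['cx'],c['fy']*p[...,1]/p[...,2]+c['cy']],-1)
def ray(c,uv):
    d=np.array([(uv[0]-c['cx'])/c['fx'],(uv[1]-c['cy'])/c['fy'],1.]);return c['pose'][:3,3],c['pose'][:3,:3]@d
def tri(*a):
    A=np.zeros((3,3));b=np.zeros(3)
    for c,uv in a:
        o,d=ray(c,uv);d=d/np.linalg.norm(d);M=np.eye(3)-np.outer(d,d);A+=M;b+=M@o
    return np.linalg.solve(A,b)
E
python3 - <<'E'
from h import *
for n in ['scene0','side0']:
    c=load(n);P,m=cloud(c)
    print(n,[np.nanmedian(P[...,2][m])])
    pts={'scene0':dict(key=(325,110),small=(292,112),block=(346,200),lid=(200,290),knob=(211,286),meter=(305,352),jar=(430,140),pin=(387,285)),
     'side0':dict(key=(367,275),small=(403,273),block=(303,205),lid=(372,170),knob=(367,157),meter=(295,153),jar=(236,275))}[n]
    for k,(u,v) in pts.items(): print(k,P[v,u].round(3))
    s=c['image']
    for k in (['key','block','lid'] ):
        u,v=pts[k]; cv2.imwrite(f'pics/{n}_{k}.png',cv2.resize(s[max(0,v-40):v+40,max(0,u-50):u+50],None,fx=6,fy=6,interpolation=cv2.INTER_CUBIC))
E
```

```text
scene0 [np.float64(-0.0010526172494431107)]
key [0.441 0.242 0.082]
small [0.364 0.201 0.063]
block [0.625 0.06  0.053]
lid [ 0.476 -0.286  0.01 ]
knob [ 0.504 -0.269  0.043]
meter [ 0.74  -0.262  0.04 ]
jar [0.71  0.301 0.085]
pin [ 0.801 -0.046  0.009]
side0 [np.float64(-0.0013619000917943769)]
key [0.436 0.256 0.082]
small [0.36  0.218 0.063]
block [0.629 0.042 0.066]
lid [ 0.476 -0.241  0.007]
knob [ 0.497 -0.262  0.041]
meter [ 0.728 -0.243  0.035]
jar [0.704 0.316 0.085]
```

Request:
jog_arm --increments '[{"dx": 0.035, "dy": 0.035, "az": -0.07}, {"dx": 0.035, "dy": 0.035, "az": -0.07}, {"dx": 0.035, "dy": 0.035, "az": -0.07}, {"dx": 0.035, "dy": 0.035, "az": -0.07}, {"dx": 0.035, "dy": 0.035, "az": -0.06}]'

```text
$.increments[0]: bad value
```

Request:
jog_arm --increments '[{"dx": 0.03, "dy": 0.04}, {"dx": 0.03, "dy": 0.04}, {"dx": 0, "dy": 0.045}, {"dx": 0, "dy": 0.02}, {"dx": 0}]'

```text
$.increments[0]: bad value
```

```bash
python3 - <<'E'
from h import *
from plant import sensors
c=snap('wrist','1'); o=sensors.get_obs(); print(o['eef_pos'],o['eef_rot'],o['time'],c['pose'].round(3))
E
```

```text
[ 0.20584976 -0.58980584  0.22210881] [-3.09642676e+00 -5.24869259e-01  3.16948461e-04] 0.2 [[ 0.329 -0.91  -0.251  0.274]
 [-0.944 -0.318 -0.086 -0.567]
 [-0.001  0.266 -0.964  0.385]
 [ 0.     0.     0.     1.   ]]
```

View pics/wrist1.png

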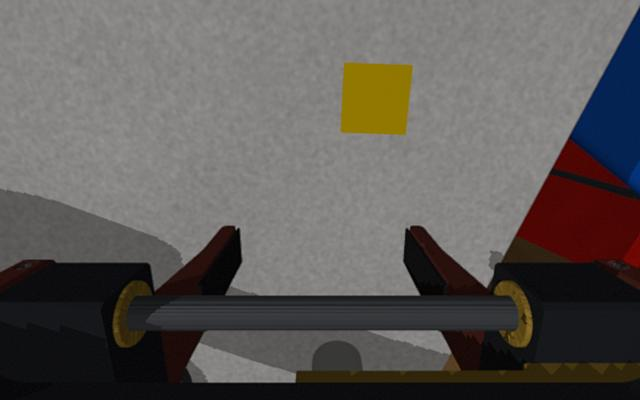

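Unmoved: the moves were refused; likely every row needs all fields.

Request:
jog_arm --increments '[{"dx": 0.035, "dy": 0.035, "dz": 0, "ax": 0, "ay": 0, "az": -0.07, "claw": 0.0878}, {"dx": 0.035, "dy": 0.035, "dz": 0, "ax": 0, "ay": 0, "az": -0.07, "claw": 0.0878}, {"dx": 0.035, "dy": 0.035, "dz": 0, "ax": 0, "ay": 0, "az": -0.07, "claw": 0.0878}, {"dx": 0.035, "dy": 0.035, "dz": 0, "ax": 0, "ay": 0, "az": -0.07, "claw": 0.0878}, {"dx": 0.035, "dy": 0.035, "dz": 0, "ax": 0, "ay": 0, "az": -0.06, "claw": 0.0878}]'

```text
time: 0.7
eef_pos: [0.3759, -0.4151, 0.2207]
eef_rot: [-3.141, 0.051, 0.007]
force: [1.2, -1.3, 0.4]
opening: 1.002
```

Request:
jog_arm --increments '[{"dx": 0.03, "dy": 0.04, "dz": 0, "ax": 0, "ay": 0, "az": 0, "claw": 0.0878}, {"dx": 0.03, "dy": 0.04, "dz": 0, "ax": 0, "ay": 0, "az": 0, "claw": 0.0878}, {"dx": 0, "dy": 0.04, "dz": 0, "ax": 0, "ay": 0, "az": 0, "claw": 0.0878}, {"dx": 0, "dy": 0.02, "dz": 0, "ax": 0, "ay": 0, "az": 0.03, "claw": 0.0878}, {"dx": 0, "dy": 0, "dz": 0, "ax": 0, "ay": 0, "az": 0, "claw": 0.0878}]'

```text
time: 1.2
eef_pos: [0.4406, -0.2656, 0.2203]
eef_rot: [-3.139, -0.015, 0.004]
force: [0.5, -0.5, 0.8]
opening: 0.999
```

```bash
python3 - <<'E'
from h import *
from plant import sensors
c=snap('wrist','1'); o=sensors.get_obs(); print(o['eef_pos'],o['eef_rot'],o['time'],c['pose'].round(3))
E
```

```text
[ 0.44036238 -0.26717513  0.22034672] [-3.13981283 -0.01072353  0.0042592 ] 1.25 [[ 0.009 -0.963 -0.268  0.514]
 [-1.    -0.01  -0.    -0.266]
 [-0.002  0.268 -0.963  0.383]
 [ 0.     0.     0.     1.   ]]
```

View pics/wrist1.png

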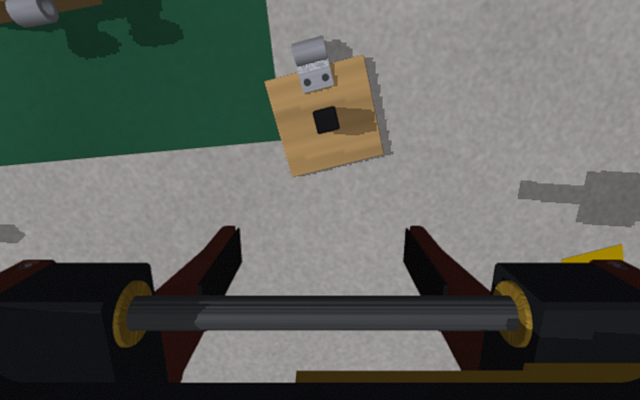

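Lid centred at about (326,118), knuckle at (308,52), yaw about +0.25. Next the block.

Request:
jog_arm --increments '[{"dx": 0.015, "dy": 0.045, "dz": 0, "ax": 0, "ay": 0, "az": 0, "claw": 0.0878}, {"dx": 0.015, "dy": 0.045, "dz": 0, "ax": 0, "ay": 0, "az": 0, "claw": 0.0878}, {"dx": 0.015, "dy": 0.045, "dz": 0, "ax": 0, "ay": 0, "az": 0, "claw": 0.0878}, {"dx": 0.015, "dy": 0.045, "dz": 0, "ax": 0, "ay": 0, "az": 0, "claw": 0.0878}, {"dx": 0.015, "dy": 0.045, "dz": 0, "ax": 0, "ay": 0, "az": 0, "claw": 0.0878}]'

```text
time: 1.75
eef_pos: [0.5144, -0.0553, 0.2209]
eef_rot: [3.135, -0.037, -0.002]
force: [1.0, -0.6, -0.6]
opening: 1.004
```

Request:
jog_arm --increments '[{"dx": 0.01, "dy": 0.045, "dz": 0, "ax": 0, "ay": 0, "az": 0, "claw": 0.0878}, {"dx": 0, "dy": 0.03, "dz": 0, "ax": 0, "ay": 0, "az": 0, "claw": 0.0878}, {"dx": 0, "dy": 0, "dz": 0, "ax": 0, "ay": 0, "az": 0, "claw": 0.0878}]'

```text
time: 2.05
eef_pos: [0.528, 0.0225, 0.2209]
eef_rot: [3.137, -0.039, 0.001]
force: [0.3, 0.8, 0.6]
opening: 0.998
```

```bash
python3 - <<'E'
from h import *
from plant import sensors
c=snap('wrist','2'); o=sensors.get_obs(); print(o['eef_pos'],o['eef_rot'],o['time'],c['pose'].round(3))
E
```

```text
[0.52808958 0.01990727 0.22078317] [ 3.13517340e+00 -4.24096968e-02  1.27675531e-03] 2.1 [[-0.025 -0.964 -0.265  0.6  ]
 [-1.     0.025  0.002  0.021]
 [ 0.005  0.265 -0.964  0.383]
 [ 0.     0.     0.     1.   ]]
```

View pics/wrist2.png

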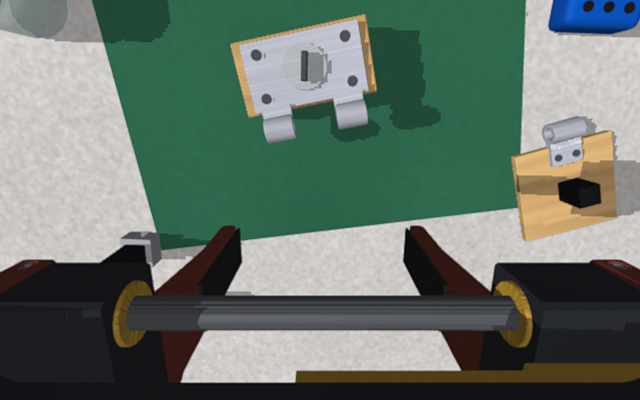

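Block: knuckles at (280,125) and (351,112), washer/bar at (305,66); key foot corner at (145,245), partly hidden. Measure with depth and rectified views.

```bash
python3 - <<'E'
from h import *
c=load('wrist2');P,m=cloud(c)
Z=P[...,2]
print('table',np.median(Z[m][(P[m][:,2]<.02)&(P[m][:,0]>.5)]))
# block region
R=m&(P[...,0]>.5)&(P[...,0]<.78)&(abs(P[...,1]-.02)<.13)&(np.arange(640)[None]<420)
for lo,hi,nm in [(.05,.0575,'leaf'),(.0575,.0625,'washer'),(.0625,.08,'bar')]:
    S=R&(Z>lo)&(Z<hi); q=P[S]; print(nm,len(q),np.median(q[:,2]) if len(q) else 0)
S=R&(Z>.045)&(Z<.064)
h=np.histogram(Z[R&(Z>.04)],bins=np.arange(.04,.08,.002));print(h[0])
def show(n,x0,x1,y0,y1,hh,f,s=4000): cv2.imwrite('pics/'+f,ortho(load(n),x0,x1,y0,y1,hh,s))
show('wrist2',.57,.73,-.07,.11,.055,'o_block55.png')
show('scene0',.57,.73,-.07,.11,.055,'o_blockS.png')
show('wrist1',.42,.62,-.35,-.17,.010,'o_lid.png',3000)
E
```

```text
table 0.0010927950828108213
leaf 7963 0.05526813298479988
washer 1891 0.0584966195897077
bar 1685 0.07109027112512084
[   0    1    2   19  700 1057  292 4851 2208 1379   59   44   76  215
  283  478  559   37    1]
```

View pics/o_block55.png

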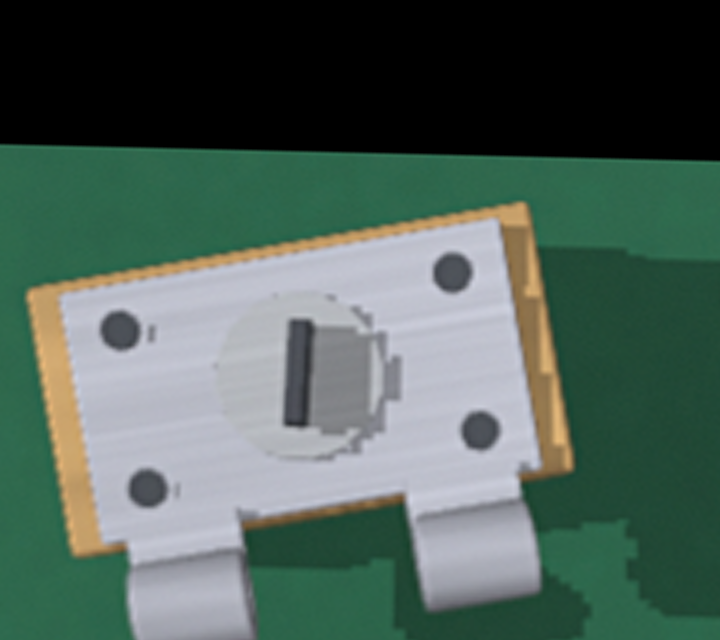

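View pics/o_lid.png

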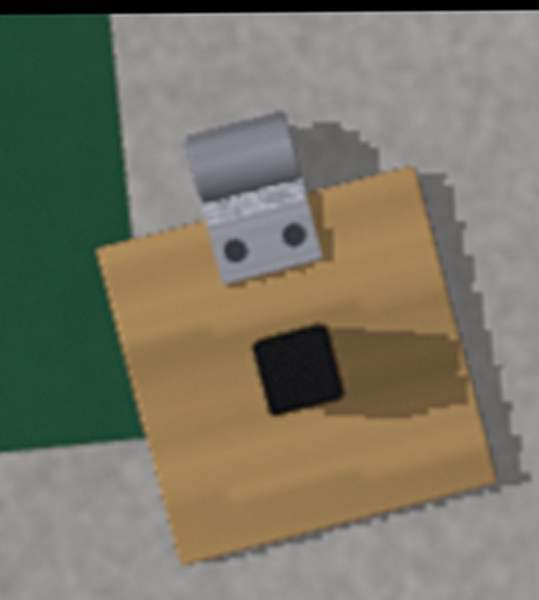

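Lid knob at ortho (299,369), yaw ≈0.25; block yaw ≈0.172, bar yaw ≈-0.04 (screw ≈0.21), screw centre ≈(0.635,0.035). Now view the key.

Request:
jog_arm --increments '[{"dx": -0.03, "dy": 0.04, "dz": 0, "ax": 0, "ay": 0, "az": 0, "claw": 0.0878}, {"dx": -0.03, "dy": 0.04, "dz": 0, "ax": 0, "ay": 0, "az": 0, "claw": 0.0878}, {"dx": -0.03, "dy": 0.04, "dz": 0, "ax": 0, "ay": 0, "az": 0, "claw": 0.0878}, {"dx": -0.03, "dy": 0.04, "dz": 0, "ax": 0, "ay": 0, "az": 0, "claw": 0.0878}, {"dx": -0.02, "dy": 0.04, "dz": 0, "ax": 0, "ay": 0, "az": 0, "claw": 0.0878}]'

```text
time: 2.6
eef_pos: [0.3919, 0.205, 0.2201]
eef_rot: [3.128, -0.095, 0.006]
force: [0.5, 0.2, 0.4]
opening: 1.003
```

Request:
jog_arm --increments '[{"dx": 0, "dy": 0.025, "dz": 0, "ax": 0, "ay": 0, "az": 0, "claw": 0.0878}, {"dx": 0, "dy": 0, "dz": 0, "ax": 0, "ay": 0, "az": 0, "claw": 0.0878}]'

```text
time: 2.8
eef_pos: [0.392, 0.231, 0.2209]
eef_rot: [3.129, -0.095, 0.009]
force: [0.4, -0.7, -0.5]
opening: 1.001
```

```bash
python3 - <<'E'
from h import *
from plant import sensors
c=snap('wrist','3'); o=sensors.get_obs(); print(o['eef_pos'],o['eef_rot'],o['time'],c['pose'].round(3))
E
```

```text
[0.39215346 0.2291259  0.22065801] [ 3.12771325 -0.097427    0.0082219 ] 2.85 [[-0.061 -0.964 -0.26   0.463]
 [-0.998  0.061  0.005  0.228]
 [ 0.011  0.26  -0.966  0.384]
 [ 0.     0.     0.     1.   ]]
```

View pics/wrist3.png

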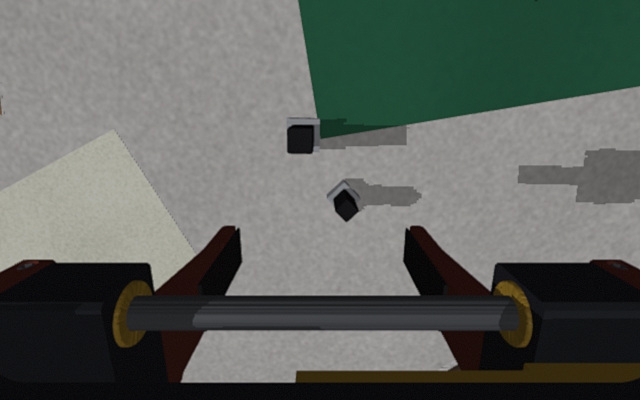

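The larger key's handle top is at (300,139), nearly aligned with the image; decoy at (345,205). Check slot direction from the fixed cameras.

```bash
python3 - <<'E'
from h import *
a=load('scene0')['image'][90:145,275:355];b=load('side0')['image'][250:310,340:430]; w=load('wrist3')['image'][100:170,265:345]
f=lambda i:cv2.resize(i,(400,300),interpolation=cv2.INTER_CUBIC)
cv2.imwrite('pics/keyc.png',np.vstack([np.hstack([f(a),f(b)]),np.hstack([f(w),f(w)])])[:600])
c=load('wrist3');P,m=cloud(c);Z=P[...,2]
S=m&(Z>.075)&(Z<.1)&(P[...,0]<.47)&(P[...,0]>.4)&(np.arange(400)[:,None]<170)
pts=P[S];print(len(pts),pts.mean(0),np.median(pts[:,2]))
print(cv2.minAreaRect((pts[:,:2]*1000).astype('f4')))
S=m&(Z>.015)&(Z<.03)&(P[...,0]<.47)&(P[...,0]>.4)&(np.arange(400)[:,None]<170)
pts=P[S];print(len(pts),pts.mean(0));print(cv2.minAreaRect((pts[:,:2]*1000).astype('f4')))
E
```

```text
702 [0.43584271 0.24620581 0.08310217] 0.08321752493369963
((435.35748291015625, 246.5088348388672), (23.97682762145996, 23.897216796875), 86.11141967773438)
387 [0.44177821 0.24019848 0.02341835]
((435.6492004394531, 246.48556518554688), (35.438114166259766, 35.705909729003906), 85.89027404785156)
```

View pics/keyc.png

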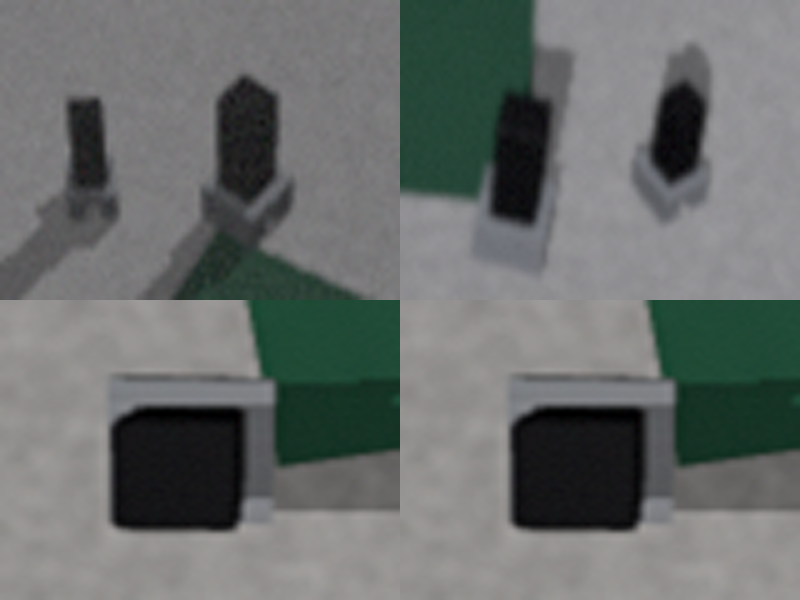

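```bash
python3 - <<'E'
from h import *
from plant import sensors
print(sensors.get_obs()['q'].round(3))
c=load('wrist2');P,m=cloud(c);Z=P[...,2]
col=np.arange(640)[None]
R=m&(P[...,0]>.5)&(P[...,0]<.78)&(abs(P[...,1]-.02)<.13)&(col<420)
def rect(S,nm):
    q=P[S];r=cv2.minAreaRect((q[:,:2]*1000).astype('f4'));print(nm,len(q),q.mean(0).round(4),np.median(q[:,2]).round(4),[np.round(t,2) for t in r])
    return q
rect(R&(Z>.0535)&(Z<.0572)&(P[...,0]>.6),'leaf')
near=R&(np.hypot(P[...,0]-.636,P[...,1]-.035)<.03)
q=rect(near&(Z>.063),'bar'); 
q=rect(near&(Z>.0685),'ridge');d=np.linalg.svd(q[:,:2]-q[:,:2].mean(0))[2][0] if len(q) else 0;print(d,np.arctan2(d[1],d[0]))
w=near&(Z>.0572)&(Z<.0605);q=P[w];print('washer',cv2.minEnclosingCircle((q[:,:2]*1000).astype('f4')))
# knuckles
k=R&(Z>.064)&(P[...,0]<.612);print('kn',k.sum(),[ (P[k&(P[...,1]>.025)].mean(0)),P[k&(P[...,1]<.025)].mean(0)],P[k][:,2].max())
c=load('wrist1');P,m=cloud(c);Z=P[...,2]
R=m&(P[...,0]>.42)&(P[...,0]<.62)&(P[...,1]<-.17)&(P[...,1]>-.35)&(np.arange(400)[:,None]<185)
rect(R&(Z>.007)&(Z<.0125),'lid')
rect(R&(Z>.041)&(Z<.05),'knob')
k=R&(Z>.02)&(Z<.03)&(P[...,0]>.54);rect(k,'lidkn');print(Z[k].max())
a=load('scene0')['image'][100:142,305:345];cv2.imwrite('pics/kz.png',cv2.resize(a,(600,600),interpolation=cv2.INTER_CUBIC))
E
```

```text
[-0.204  0.158 -0.488  1.966  0.1    1.043 -2.371]
leaf 6522 [0.637  0.0339 0.0554] 0.0554 [array([632.39,  34.16]), array([ 69.84, 111.98]), np.float64(9.8)]
bar 213 [0.6358 0.0348 0.0685] 0.0681 [array([635.88,  34.9 ]), array([ 5.63, 25.61]), np.float64(87.62)]
ridge 98 [0.6353 0.0349 0.0703] 0.0703 [array([636.29,  35.52]), array([23.68,  4.38]), np.float64(0.06)]
[-0.99858635  0.05315348] 3.08841410915562
washer ((636.0455322265625, 35.980281829833984), 28.379758834838867)
kn 44229 [array([0.55180632, 0.06570335, 0.3104897 ]), array([0.55297556, 0.00799219, 0.29608708])] 0.33945114687031835
lid 8662 [ 0.4979 -0.2702  0.0103] 0.0103 [array([ 500.48, -268.89]), array([114.27, 109.95]), np.float64(14.82)]
knob 562 [ 0.4987 -0.2693  0.0441] 0.0442 [array([ 498.57, -269.38]), array([24.01, 23.77]), np.float64(14.78)]
lidkn 605 [ 0.5668 -0.2514  0.0229] 0.023 [array([ 566.72, -251.31]), array([19.35, 33.92]), np.float64(15.33)]
0.026601236474969092
```

View pics/kz.png

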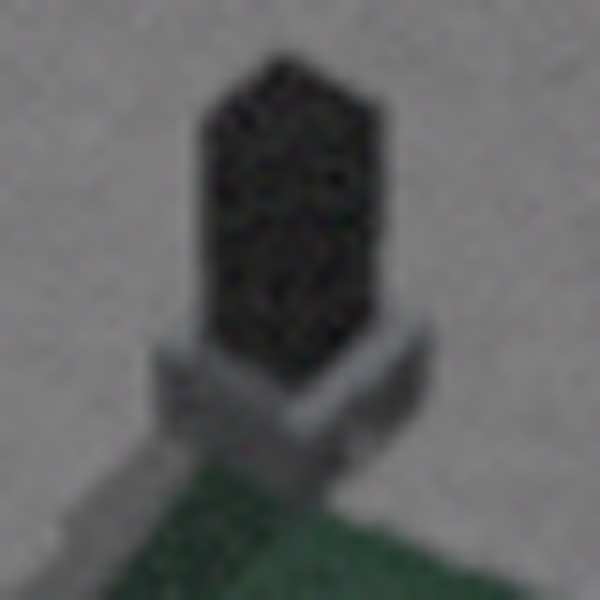

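Right face shows the notch, left face solid: slot along ≈world x, key yaw ≈-0.068. I'll grip with jaws along x (tool yaw ≈1.503), keeping the last joint in range for the turn.

Request:
jog_arm --increments '[{"dx": 0.01, "dy": 0.005, "dz": 0, "ax": 0, "ay": 0, "az": 0.145, "claw": 0.055}, {"dx": 0.01, "dy": 0.005, "dz": 0, "ax": 0, "ay": 0, "az": 0.145, "claw": 0.055}, {"dx": 0.01, "dy": 0.005, "dz": 0, "ax": 0, "ay": 0, "az": 0.145, "claw": 0.055}, {"dx": 0.01, "dy": 0.002, "dz": 0, "ax": 0, "ay": 0, "az": 0.145, "claw": 0.055}, {"dx": 0.003, "dy": 0, "dz": 0, "ax": 0, "ay": 0, "az": 0.145, "claw": 0.055}]'

```text
time: 3.35
eef_pos: [0.4442, 0.2307, 0.2197]
eef_rot: [2.953, 1.024, 0.015]
force: [0.1, -0.3, 0.3]
opening: 0.632
```

Request:
jog_arm --increments '[{"dx": 0, "dy": 0, "dz": 0, "ax": 0, "ay": 0, "az": 0.145, "claw": 0.055}, {"dx": 0, "dy": 0, "dz": 0, "ax": 0, "ay": 0, "az": 0.145, "claw": 0.055}, {"dx": 0, "dy": 0, "dz": 0, "ax": 0, "ay": 0, "az": 0.145, "claw": 0.055}, {"dx": 0, "dy": 0, "dz": 0, "ax": 0, "ay": 0, "az": 0.145, "claw": 0.055}, {"dx": 0, "dy": 0, "dz": 0, "ax": 0, "ay": 0, "az": 0.145, "claw": 0.055}]'

```text
time: 3.85
eef_pos: [0.4529, 0.212, 0.2177]
eef_rot: [2.39, 2.01, 0.016]
force: [-0.0, -0.2, 0.4]
opening: 0.627
```

```bash
cat > st.py <<'E'
import numpy as np
from scipy.spatial.transform import Rotation as Ro
from plant import sensors
def st(px=None,py=None,yaw=None,pz=None):
    o=sensors.get_obs();R=Ro.from_rotvec(o['eef_rot']).as_matrix()
    y=np.arctan2(R[1,0],R[0,0]);p=o['eef_pos'];z=R[:,2]
    print('t',o['time'],'pos',p.round(4),'yaw',y.round(4),'z',z.round(4),'op',round(o['opening']*.0878,4),'q7',o['q'][6].round(3),'F',o['force'].round(1),'M',o['moment'].round(2))
    # level correction: rotate z onto -Z
    r=np.cross(z,[0,0,-1]);print('level ax,ay',r[:2].round(4))
    if px is not None: print('need dx dy',round(px-p[0],4),round(py-p[1],4),'az',None if yaw is None else round(yaw-y,4),'dz',None if pz is None else round(pz-p[2],4))
    return p,y,R
E
python3 -c "
from st import *
st(.4355,.2465,1.503,.043)"
```

```text
t 3.85 pos [0.4529 0.212  0.2177] yaw 1.3986 z [ 0.02   -0.0073 -0.9998] op 0.0551 q7 -0.905 F [-0.  -0.2  0.4] M [-0.04 -0.03  0.  ]
level ax,ay [0.0073 0.02  ]
need dx dy -0.0174 0.0345 az 0.1044 dz -0.1747
```

Request:
jog_arm --increments '[{"dx": -0.009, "dy": 0.018, "dz": 0, "ax": 0.007, "ay": 0.02, "az": 0.104, "claw": 0.055}, {"dx": -0.009, "dy": 0.017, "dz": -0.02, "ax": 0, "ay": 0, "az": 0, "claw": 0.055}, {"dx": 0, "dy": 0, "dz": -0.02, "ax": 0, "ay": 0, "az": 0, "claw": 0.055}, {"dx": 0, "dy": 0, "dz": 0, "ax": 0, "ay": 0, "az": 0, "claw": 0.055}]'

```text
time: 4.25
eef_pos: [0.4418, 0.2328, 0.1757]
eef_rot: [2.305, 2.128, -0.005]
force: [-0.3, -0.8, -0.6]
opening: 0.624
```

```bash
python3 -c "
from st import *
st(.4355,.2465,1.503,.043)
from h import *
snap('wrist','4')"
```

```text
t 4.25 pos [0.4418 0.2328 0.1757] yaw 1.4912 z [ 6.0e-04 -5.2e-03 -1.0e+00] op 0.0548 q7 -0.898 F [-0.3 -0.8 -0.6] M [-0.04 -0.05  0.  ]
level ax,ay [0.0052 0.0006]
need dx dy -0.0063 0.0137 az 0.0118 dz -0.1327
```

View pics/wrist4.png

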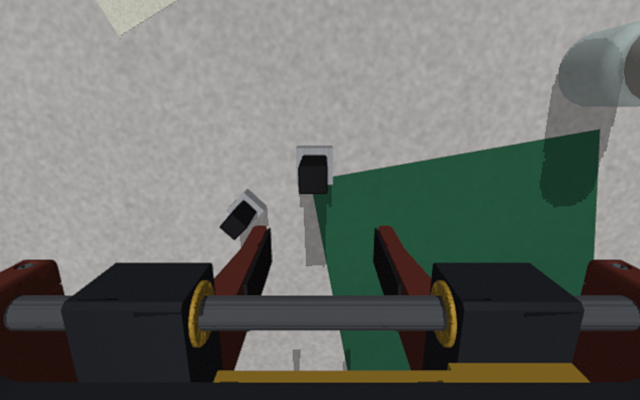

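Key handle at (313,175), decoy at (240,215), left of the left finger. Re-measure from this second wrist view.

```bash
python3 - <<'E'
from h import *
c=load('wrist4');P,m=cloud(c);Z=P[...,2]
S=m&(np.hypot(P[...,0]-.436,P[...,1]-.247)<.03)
for lo,hi in((.077,.09),(.018,.028)):
    q=P[S&(Z>lo)&(Z<hi)];print(len(q),np.median(q[:,2]),cv2.minAreaRect((q[:,:2]*1000).astype('f4')))
S=m&(np.hypot(P[...,0]-.362,P[...,1]-.21)<.04)&(Z>.01)&(Z<.09);q=P[S];print(q.min(0),q.max(0))
E
```

```text
874 0.0832170065886548 ((435.202392578125, 247.44772338867188), (23.760540008544922, 23.407072067260742), 85.5508804321289)
516 0.023320681387734604 ((435.1159973144531, 247.53829956054688), (35.609474182128906, 35.28384017944336), 85.6618423461914)
[0.34027211 0.18804801 0.0100445 ] [0.37937309 0.22517344 0.06677386]
```

Request:
jog_arm --increments '[{"dx": -0.006, "dy": 0.014, "dz": 0, "ax": 0.005, "ay": 0, "az": 0.012, "claw": 0.055}, {"dx": 0, "dy": 0, "dz": -0.02, "ax": 0, "ay": 0, "az": 0, "claw": 0.055}, {"dx": 0, "dy": 0, "dz": -0.02, "ax": 0, "ay": 0, "az": 0, "claw": 0.055}, {"dx": 0, "dy": 0, "dz": 0, "ax": 0, "ay": 0, "az": 0, "claw": 0.055}]'

```text
time: 4.7
eef_pos: [0.4398, 0.2469, 0.1399]
eef_rot: [2.299, 2.136, 0.012]
force: [-0.9, 0.3, -0.6]
opening: 0.625
```

```bash
python3 -c "
from st import *
st(.4355,.2465,1.503,.043)"
```

```text
t 4.7 pos [0.4398 0.2469 0.1399] yaw 1.4975 z [ 0.0078  0.0029 -1.    ] op 0.0549 q7 -0.958 F [-0.9  0.3 -0.6] M [ 0.03 -0.06 -0.03]
level ax,ay [-0.0029  0.0078]
need dx dy -0.0043 -0.0004 az 0.0055 dz -0.0969
```

Request:
jog_arm --increments '[{"dx": -0.004, "dy": 0, "dz": 0, "ax": -0.003, "ay": 0.008, "az": 0, "claw": 0.055}, {"dx": 0, "dy": 0, "dz": -0.024, "ax": 0, "ay": 0, "az": 0, "claw": 0.055}, {"dx": 0, "dy": 0, "dz": -0.024, "ax": 0, "ay": 0, "az": 0, "claw": 0.055}, {"dx": 0, "dy": 0, "dz": -0.02, "ax": 0, "ay": 0, "az": 0, "claw": 0.055}, {"dx": 0, "dy": 0, "dz": 0, "ax": 0, "ay": 0, "az": 0, "claw": 0.055}]'

```text
time: 5.2
eef_pos: [0.4388, 0.2495, 0.0774]
eef_rot: [2.301, 2.136, 0.012]
force: [-0.0, 0.0, 0.9]
opening: 0.627
```

```bash
python3 -c "
from st import *
st(.4355,.247,1.498,.043)"
```

```text
t 5.2 pos [0.4388 0.2495 0.0774] yaw 1.4964 z [ 0.0072  0.0034 -1.    ] op 0.055 q7 -1.039 F [-0.   0.   0.9] M [-0.06 -0.06 -0.02]
level ax,ay [-0.0034  0.0072]
need dx dy -0.0033 -0.0025 az 0.0016 dz -0.0344
```

Request:
jog_arm --increments '[{"dx": -0.004, "dy": -0.003, "dz": 0, "ax": -0.003, "ay": 0.008, "az": 0, "claw": 0.055}, {"dx": -0.001, "dy": -0.001, "dz": -0.017, "ax": 0, "ay": 0.001, "az": 0, "claw": 0.055}, {"dx": -0.001, "dy": -0.001, "dz": -0.017, "ax": 0, "ay": 0.001, "az": 0, "claw": 0.055}, {"dx": 0, "dy": 0, "dz": 0, "ax": 0, "ay": 0, "az": 0, "claw": 0.055}]'

```text
time: 5.6
eef_pos: [0.4352, 0.2462, 0.0491]
eef_rot: [-2.303, -2.136, -0.006]
force: [-0.2, 0.1, -0.3]
opening: 0.63
```

```bash
python3 -c "
from st import *
st(.4355,.247,1.498,.043)"
```

```text
t 5.6 pos [0.4352 0.2462 0.0491] yaw 1.4958 z [ 0.0027  0.0029 -1.    ] op 0.0553 q7 -1.071 F [-0.2  0.1 -0.3] M [-0.04 -0.05 -0.01]
level ax,ay [-0.0029  0.0027]
need dx dy 0.0003 0.0008 az 0.0022 dz -0.0061
```

Request:
jog_arm --increments '[{"dx": 0, "dy": 0.001, "dz": -0.005, "ax": -0.003, "ay": 0.003, "az": 0.002, "claw": 0.055}, {"dx": 0, "dy": 0, "dz": 0, "ax": 0, "ay": 0, "az": 0, "claw": 0.02}, {"dx": 0, "dy": 0, "dz": 0, "ax": 0, "ay": 0, "az": 0, "claw": 0.015}, {"dx": 0, "dy": 0, "dz": 0, "ax": 0, "ay": 0, "az": 0, "claw": 0.01}, {"dx": 0, "dy": 0, "dz": 0, "ax": 0, "ay": 0, "az": 0, "claw": 0.01}]'

```text
time: 6.1
eef_pos: [0.4375, 0.2487, 0.0484]
eef_rot: [2.3, 2.137, 0.007]
force: [-1.7, -1.0, 1.4]
opening: 0.303
```

```bash
python3 -c "
from st import *
st(.4355,.247,1.498,.043)"
```

```text
t 6.1 pos [0.4375 0.2487 0.0484] yaw 1.4974 z [ 0.0044  0.0019 -1.    ] op 0.0266 q7 -1.075 F [-1.7 -1.   1.4] M [-0.02  0.27 -0.04]
level ax,ay [-0.0019  0.0044]
need dx dy -0.002 -0.0017 az 0.0006 dz -0.0054
```

Request:
jog_arm --increments '[{"dx": 0, "dy": 0, "dz": 0, "ax": 0, "ay": 0, "az": 0, "claw": 0.01}, {"dx": 0, "dy": 0, "dz": 0.01, "ax": 0, "ay": 0, "az": 0, "claw": 0.01}, {"dx": 0, "dy": 0, "dz": 0.03, "ax": 0, "ay": 0, "az": 0, "claw": 0.01}, {"dx": 0, "dy": 0, "dz": 0.04, "ax": 0, "ay": 0, "az": 0, "claw": 0.01}, {"dx": 0, "dy": 0, "dz": 0.04, "ax": 0, "ay": 0, "az": 0, "claw": 0.01}]'

```text
time: 6.6
eef_pos: [0.4326, 0.2461, 0.1681]
eef_rot: [-2.297, -2.138, 0.013]
force: [1.2, 0.2, -2.3]
opening: 0.271
```

```bash
python3 -c "
from st import *
st(.6358,.035,1.53,.13)
from h import *
snap('wrist','5');snap('side','5')"
```

```text
t 6.6 pos [0.4326 0.2461 0.1681] yaw 1.4992 z [-0.008  -0.0031 -1.    ] op 0.0238 q7 -0.927 F [ 1.2  0.2 -2.3] M [-0.05 -0.21  0.02]
level ax,ay [ 0.0031 -0.008 ]
need dx dy 0.2032 -0.2111 az 0.0308 dz -0.0381
```

View pics/wrist5.png

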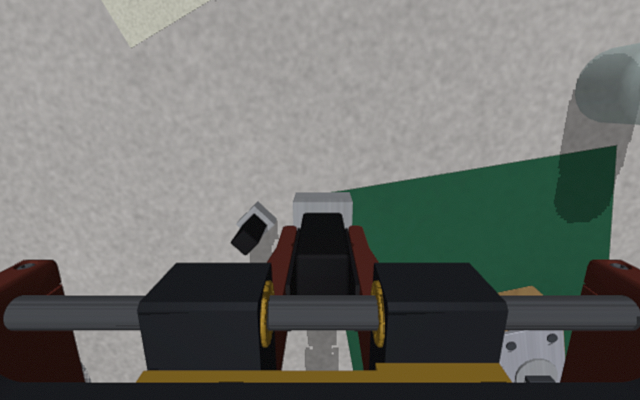

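View pics/side5.png

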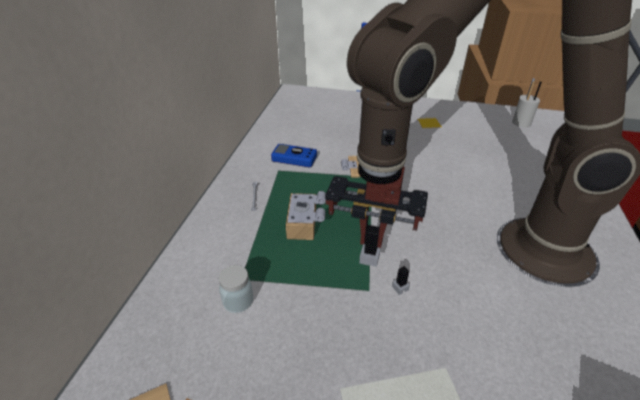

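Key held, lifted (foot at (322,205)). Measure its pose in the tool frame from the wrist depth.

```bash
cat > inhand.py <<'E'
from h import *
from st import *
def inhand(tag,save=True):
    d=load('wrist'+tag);P,m=cloud(d)
    p,y,R=st()
    Q=(P-p)@R   # tool frame
    return d,Q,m
E
python3 - <<'E'
from inhand import *
d,Q,m=inhand('5')
S=m&(abs(Q[...,0])<.03)&(abs(Q[...,1])<.03)&(Q[...,2]>-.04)&(Q[...,2]<.07)
q=Q[S];print(len(q))
h,e=np.histogram(q[:,2],bins=np.arange(-.04,.06,.004));print(list(zip(e.round(3),h)))
f=q[(q[:,2]>.012)&(q[:,2]<.032)&(q[:,0]>.011)]
print('foot top z',np.median(f[:,2]),f.min(0),f.max(0),cv2.minAreaRect((f[:,:2]*1000).astype('f4')))
t=q[(q[:,2]<-.03)&(abs(q[:,1])<.012)]; 
if len(t):print('top',t.min(0),t.max(0),np.median(t[:,2]))
E
```

```text
t 6.7 pos [0.4355 0.2482 0.1719] yaw 1.4987 z [ 9.e-04  8.e-04 -1.e+00] op 0.0241 q7 -0.928 F [ 1.   2.2 -2.4] M [ 0.   -0.08 -0.03]
level ax,ay [-0.0008  0.0009]
7370
[(np.float64(-0.04), np.int64(291)), (np.float64(-0.036), np.int64(405)), (np.float64(-0.032), np.int64(2407)), (np.float64(-0.028), np.int64(372)), (np.float64(-0.024), np.int64(324)), (np.float64(-0.02), np.int64(325)), (np.float64(-0.016), np.int64(287)), (np.float64(-0.012), np.int64(280)), (np.float64(-0.008), np.int64(234)), (np.float64(-0.004), np.int64(238)), (np.float64(-0.0), np.int64(190)), (np.float64(0.004), np.int64(115)), (np.float64(0.008), np.int64(110)), (np.float64(0.012), np.int64(100)), (np.float64(0.016), np.int64(91)), (np.float64(0.02), np.int64(87)), (np.float64(0.024), np.int64(137)), (np.float64(0.028), np.int64(906)), (np.float64(0.032), np.int64(112)), (np.float64(0.036), np.int64(88)), (np.float64(0.04), np.int64(101)), (np.float64(0.044), np.int64(83)), (np.float64(0.048), np.int64(86)), (np.float64(0.052), np.int64(1))]
foot top z 0.029154499759651765 [ 0.01100467 -0.020669    0.02710789] [0.01428619 0.01496102 0.03198554] ((12.647261619567871, -2.8541946411132812), (35.630279541015625, 3.2777371406555176), 89.98719787597656)
top [-0.01181036 -0.01199369 -0.03986056] [ 0.00906612  0.01196672 -0.0300004 ] -0.03115761398837092
```

```bash
python3 - <<'E'
from inhand import *
p,y,R=st()
d=snap('wrist','6')
P,m=cloud(d);Q=(P-p)@R
np.save('cam_in_tool.npy',np.linalg.inv(np.block([[R,p[:,None]],[np.zeros((1,3)),1]]))@d['pose'])
print(np.load('cam_in_tool.npy').round(4))
S=m&(abs(Q[...,0])<.03)&(abs(Q[...,1])<.03)&(Q[...,2]>-.045)&(Q[...,2]<.07)
q=Q[S]
f=q[(q[:,2]>.020)&(q[:,2]<.04)&(q[:,0]>.008)]
zt=np.median(f[:,2]);f=f[abs(f[:,2]-zt)<.002]
print('foot top z',zt,f.min(0),f.max(0),[np.round(v,2) for v in cv2.minAreaRect((f[:,:2]*1000).astype('f4'))])
b=q[(q[:,2]>zt+.004)];print('front face x',np.median(b[:,0]),b[:,2].max(),b[:,1].min(),b[:,1].max())
t=q[(q[:,2]<-.028)&(abs(q[:,1])<.0135)];zt=np.median(t[:,2]);t=t[abs(t[:,2]-zt)<.002]
print('top',t.min(0),t.max(0),zt)
E
```

```text
t 6.7 pos [0.4355 0.2482 0.1719] yaw 1.4987 z [ 9.e-04  8.e-04 -1.e+00] op 0.0241 q7 -0.928 F [ 1.   2.2 -2.4] M [ 0.   -0.08 -0.03]
level ax,ay [-0.0008  0.0009]
[[-1.000e-04 -9.642e-01 -2.653e-01  7.180e-02]
 [ 1.000e+00  0.000e+00 -3.000e-04 -0.000e+00]
 [ 2.000e-04 -2.653e-01  9.642e-01 -1.625e-01]
 [ 0.000e+00  0.000e+00  0.000e+00  1.000e+00]]
foot top z 0.025430897213814037 [ 0.0080326  -0.01778321  0.02343189] [0.016701   0.01809801 0.02742366] [array([12.31,  0.15]), array([35.88,  8.66]), np.float64(89.78)]
front face x 0.016177215321293043 0.04809750913460545 -0.017809779695574745 0.01804215776645315
top [-0.00993091 -0.01345265 -0.03680053] [ 0.01137495  0.01348403 -0.03283156] -0.03481792368552035
```

Key axis sits at tool x ≈ -1.5 mm, foot bottom 48 mm below TCP. Move past the block to re-measure the screw with the tool at its working yaw.

Request:
jog_arm --increments '[{"dx": 0.025, "dy": -0.035, "dz": 0, "ax": 0, "ay": 0, "az": 0.01, "claw": 0.01}, {"dx": 0.025, "dy": -0.035, "dz": 0, "ax": 0, "ay": 0, "az": 0.01, "claw": 0.01}, {"dx": 0.025, "dy": -0.035, "dz": 0, "ax": 0, "ay": 0, "az": 0.01, "claw": 0.01}, {"dx": 0.025, "dy": -0.035, "dz": 0, "ax": 0, "ay": 0, "az": 0, "claw": 0.01}, {"dx": 0.025, "dy": -0.035, "dz": 0, "ax": 0, "ay": 0, "az": 0, "claw": 0.01}]'

```text
time: 7.25
eef_pos: [0.556, 0.0713, 0.1655]
eef_rot: [-2.247, -2.188, 0.01]
force: [1.1, 0.6, -2.2]
opening: 0.275
```

Request:
jog_arm --increments '[{"dx": 0.025, "dy": -0.035, "dz": 0, "ax": 0, "ay": 0, "az": 0, "claw": 0.01}, {"dx": 0.025, "dy": -0.035, "dz": 0, "ax": 0, "ay": 0, "az": 0, "claw": 0.01}, {"dx": 0.02, "dy": -0.035, "dz": 0, "ax": 0, "ay": 0, "az": 0, "claw": 0.01}, {"dx": 0, "dy": -0.02, "dz": 0, "ax": 0, "ay": 0, "az": 0, "claw": 0.01}, {"dx": 0, "dy": 0, "dz": 0, "ax": 0, "ay": 0, "az": 0, "claw": 0.01}]'

```text
time: 7.75
eef_pos: [0.6255, -0.068, 0.1555]
eef_rot: [-2.251, -2.174, 0.028]
force: [-0.5, 0.4, -2.2]
opening: 0.272
```

```bash
python3 - <<'E'
from inhand import *
st(.6358,-.04,1.53,.165)
snap('wrist','7')
E
```

```text
t 7.75 pos [ 0.6255 -0.068   0.1555] yaw 1.5361 z [-0.0215 -0.0033 -0.9998] op 0.0239 q7 -0.261 F [-0.5  0.4 -2.2] M [-0.09 -0.08 -0.  ]
level ax,ay [ 0.0033 -0.0215]
need dx dy 0.0103 0.028 az -0.0061 dz 0.0095
```

View pics/wrist7.png

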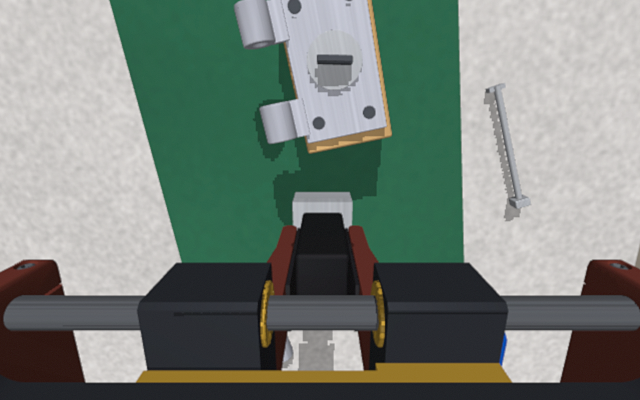

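Bar at (334,60), block fully visible ahead of the key. Measure the bar again.

```bash
cat > bar.py <<'E'
from inhand import *
def bar(tag):
    c=load('wrist'+tag);P,m=cloud(c);Z=P[...,2]
    near=m&(np.hypot(P[...,0]-.636,P[...,1]-.035)<.035)
    for lo,hi,n in((.062,.08,'bar'),(.0685,.08,'ridge')):
        q=P[near&(Z>lo)&(Z<hi)];r=cv2.minAreaRect((q[:,:2]*1000).astype('f4'));d=np.linalg.svd(q[:,:2]-q[:,:2].mean(0))[2][0]
        print(n,len(q),q[:,2].max().round(4),np.array(r[0]).round(2),np.array(r[1]).round(2),round(r[2],2),'pca yaw',np.arctan(d[1]/d[0]).round(4))
    # holes: dark leaf screws
    L=m&(Z>.052)&(Z<.058)&(np.hypot(P[...,0]-.636,P[...,1]-.035)<.09)&(np.hypot(P[...,0]-.636,P[...,1]-.035)>.03)
    g=c['image'].max(-1); D=(L&(g<110)).astype('u1')
    n,lab,stt,_=cv2.connectedComponentsWithStats(D)
    for i in range(1,n):
        if stt[i,4]>40: print('hole',stt[i,4],P[lab==i].mean(0).round(4))
E
python3 - <<'E'
from bar import *
bar('2');bar('7');st()
c=snap('wrist','8');bar('8')
E
```

```text
bar 213 0.0721 [635.88  34.9 ] [ 5.63 25.61] 87.62 pca yaw -0.0425
ridge 98 0.0721 [636.29  35.52] [23.68  4.38] 0.06 pca yaw -0.0532
hole 75 [ 0.6615 -0.0028  0.0567]
hole 74 [0.6473 0.0798 0.0566]
hole 71 [ 0.6222 -0.0097  0.0567]
hole 64 [0.6078 0.073  0.0567]
bar 350 0.0727 [636.07  35.4 ] [ 6.14 25.39] 86.19 pca yaw -0.0621
ridge 172 0.0727 [635.93  35.69] [ 4.63 23.35] 87.66 pca yaw -0.0595
hole 131 [0.608  0.0726 0.0568]
hole 104 [ 0.6616 -0.0029  0.0568]
hole 99 [ 0.6222 -0.0098  0.0568]
t 7.8 pos [ 0.6253 -0.0662  0.1554] yaw 1.5374 z [-0.0217 -0.0024 -0.9998] op 0.0242 q7 -0.263 F [-0.4 -0.1 -3.9] M [-0.08 -0.16  0.01]
level ax,ay [ 0.0024 -0.0217]
bar 343 0.0724 [636.   35.5] [ 6.32 25.88] 86.27 pca yaw -0.0597
ridge 173 0.0724 [635.88  35.35] [ 3.96 24.08] 88.47 pca yaw -0.0644
hole 138 [0.6079 0.0728 0.0566]
hole 101 [ 0.6617 -0.0028  0.0569]
hole 97 [ 0.6224 -0.0098  0.0567]
```

Bar centre (0.636,0.035), yaw ≈-0.058; TCP goal (0.636,0.0367), tool yaw 1.515.

Request:
jog_arm --increments '[{"dx": 0.005, "dy": 0.025, "dz": 0, "ax": 0.002, "ay": -0.02, "az": -0.02, "claw": 0.01}, {"dx": 0.004, "dy": 0.03, "dz": 0, "ax": 0, "ay": 0, "az": 0, "claw": 0.01}, {"dx": 0, "dy": 0.03, "dz": 0, "ax": 0, "ay": 0, "az": 0, "claw": 0.01}, {"dx": 0, "dy": 0.01, "dz": 0, "ax": 0, "ay": 0, "az": 0, "claw": 0.01}, {"dx": 0, "dy": 0, "dz": 0, "ax": 0, "ay": 0, "az": 0, "claw": 0.01}]'

```text
time: 8.35
eef_pos: [0.6301, 0.0435, 0.1543]
eef_rot: [-2.263, -2.17, 0.0]
force: [0.0, -0.4, -2.0]
opening: 0.27
```

```bash
python3 - <<'E'
from st import *
st(.636,.0367,1.515,.106)
E
```

```text
t 8.35 pos [0.6301 0.0435 0.1543] yaw 1.5289 z [-0.0044  0.0044 -1.    ] op 0.0237 q7 -0.446 F [ 0.  -0.4 -2. ] M [-0.07 -0.09 -0.01]
level ax,ay [-0.0044 -0.0044]
need dx dy 0.0059 -0.0068 az -0.0139 dz -0.0483
```

Request:
jog_arm --increments '[{"dx": 0.006, "dy": -0.007, "dz": -0.005, "ax": -0.004, "ay": -0.004, "az": -0.014, "claw": 0.01}, {"dx": 0, "dy": 0, "dz": -0.01, "ax": 0, "ay": 0, "az": 0, "claw": 0.01}, {"dx": 0, "dy": 0, "dz": 0, "ax": 0, "ay": 0, "az": 0, "claw": 0.01}]'

```text
time: 8.65
eef_pos: [0.6361, 0.034, 0.1377]
eef_rot: [2.283, 2.156, -0.003]
force: [-0.4, -0.8, -2.2]
opening: 0.267
```

```bash
python3 - <<'E'
from st import *
st(.636,.0367,1.515,.106)
E
```

```text
t 8.65 pos [0.6361 0.034  0.1377] yaw 1.5135 z [-6.0e-04 -1.9e-03 -1.0e+00] op 0.0234 q7 -0.459 F [-0.4 -0.8 -2.2] M [-0.04 -0.04  0.01]
level ax,ay [ 0.0019 -0.0006]
need dx dy -0.0001 0.0027 az 0.0015 dz -0.0317
```

Request:
jog_arm --increments '[{"dx": 0, "dy": 0.003, "dz": 0, "ax": 0.002, "ay": 0, "az": 0.001, "claw": 0.01}, {"dx": 0, "dy": 0, "dz": -0.008, "ax": 0, "ay": 0, "az": 0, "claw": 0.01}, {"dx": 0, "dy": 0, "dz": 0, "ax": 0, "ay": 0, "az": 0, "claw": 0.01}]'

```text
time: 8.95
eef_pos: [0.636, 0.034, 0.1282]
eef_rot: [-2.287, -2.153, 0.003]
force: [-0.7, -0.9, -1.8]
opening: 0.272
```

```bash
python3 - <<'E'
from st import *
st(.636,.0367,1.515,.106)
from h import *
for n in('wrist','side','scene'): snap(n,'9')
a=load('side9')['image'][150:260,260:400];b=load('scene9')['image'][140:250,290:430]
cv2.imwrite('pics/ins.png',np.hstack([cv2.resize(i,(400,314),interpolation=cv2.INTER_CUBIC) for i in(a,b)]))
E
```

```text
t 8.95 pos [0.636  0.034  0.1282] yaw 1.5103 z [-1.8e-03 -8.0e-04 -1.0e+00] op 0.0239 q7 -0.466 F [-0.7 -0.9 -1.8] M [-0.02 -0.04 -0.01]
level ax,ay [ 0.0008 -0.0018]
need dx dy -0.0 0.0027 az 0.0047 dz -0.0222
```

View pics/ins.png

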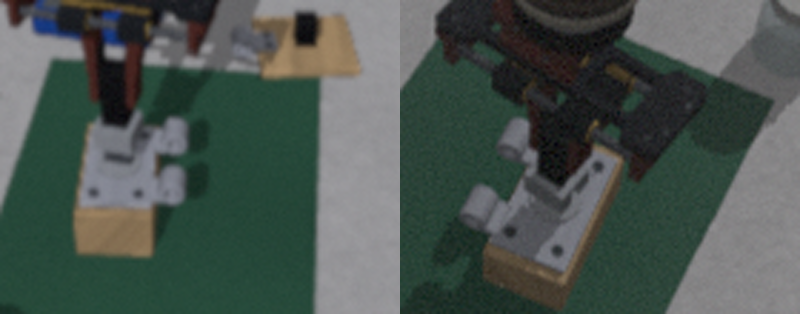

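View pics/wrist9.png

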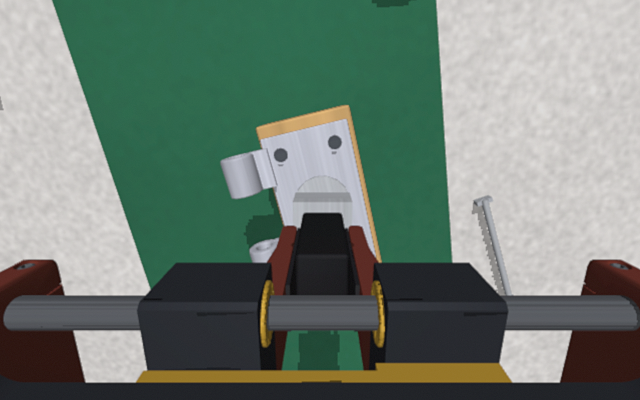

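Request:
jog_arm --increments '[{"dx": 0, "dy": 0.004, "dz": 0, "ax": 0.001, "ay": -0.002, "az": 0.005, "claw": 0.01}, {"dx": 0, "dy": 0.001, "dz": 0, "ax": 0, "ay": 0, "az": 0, "claw": 0.01}]'

```text
time: 9.3
eef_pos: [0.6371, 0.0402, 0.1301]
eef_rot: [2.28, 2.159, 0.005]
force: [-0.1, -0.6, -2.3]
opening: 0.272
```

```bash
python3 - <<'E'
from st import *
st(.636,.0367,1.515,.106)
E
```

```text
t 9.3 pos [0.6371 0.0402 0.1301] yaw 1.5163 z [ 0.0032  0.0011 -1.    ] op 0.0239 q7 -0.469 F [-0.1 -0.6 -2.3] M [ 0.03 -0.07  0.02]
level ax,ay [-0.0011  0.0032]
need dx dy -0.0011 -0.0035 az -0.0013 dz -0.0241
```

Request:
jog_arm --increments '[{"dx": -0.001, "dy": -0.0035, "dz": -0.008, "ax": -0.001, "ay": 0.003, "az": 0, "claw": 0.01}]'

```text
time: 9.4
eef_pos: [0.6369, 0.0378, 0.1232]
eef_rot: [2.279, 2.161, 0.004]
force: [0.2, 0.2, -2.6]
opening: 0.271
```

```bash
python3 - <<'E'
from st import *
st(.636,.0367,1.515,.106)
from plant import imaging
imaging.read_camera('side');st(.636,.0367,1.515,.106)
imaging.read_camera('side');st(.636,.0367,1.515,.106)
E
```

```text
t 9.4 pos [0.6369 0.0378 0.1232] yaw 1.5175 z [ 2.6e-03  7.0e-04 -1.0e+00] op 0.0238 q7 -0.468 F [ 0.2  0.2 -2.6] M [ 0.03 -0.04 -0.01]
level ax,ay [-0.0007  0.0026]
need dx dy -0.0009 -0.0011 az -0.0025 dz -0.0172
t 9.45 pos [0.6357 0.0363 0.1209] yaw 1.5166 z [-6.e-04 -4.e-04 -1.e+00] op 0.0235 q7 -0.468 F [-0.7 -1.6 -3.4] M [-0.13  0.03 -0.01]
level ax,ay [ 0.0004 -0.0006]
need dx dy 0.0003 0.0004 az -0.0016 dz -0.0149
t 9.5 pos [0.6354 0.036  0.1209] yaw 1.5161 z [-1.6e-03 -7.0e-04 -1.0e+00] op 0.0239 q7 -0.468 F [-1.2  0.2 -3.1] M [-0.03 -0.08 -0.02]
level ax,ay [ 0.0007 -0.0016]
need dx dy 0.0006 0.0007 az -0.0011 dz -0.0149
```

Request:
jog_arm --increments '[{"dx": 0.0006, "dy": 0.0007, "dz": -0.006, "ax": 0, "ay": -0.001, "az": 0, "claw": 0.01}]'

```text
time: 9.6
eef_pos: [0.6364, 0.0365, 0.1151]
eef_rot: [2.281, 2.159, -0.0]
force: [-0.1, 0.8, -1.9]
opening: 0.275
```

```bash
cat > dwell.py <<'E'
import sys
from st import *
from plant import imaging
a=[float(x) for x in sys.argv[1:5]]
n=int(sys.argv[5]) if len(sys.argv)>5 else 2
for i in range(n): imaging.read_camera('side')
st(*a)
E
python3 dwell.py .636 .0367 1.515 .106
```

```text
t 9.7 pos [0.6353 0.0365 0.1137] yaw 1.5159 z [-2.3e-03 -8.0e-04 -1.0e+00] op 0.0237 q7 -0.473 F [ 0.4 -0.3 -3.2] M [-0.07 -0.04 -0.04]
level ax,ay [ 0.0008 -0.0023]
need dx dy 0.0007 0.0002 az -0.0009 dz -0.0077
```

Request:
jog_arm --increments '[{"dx": 0.0006, "dy": 0.0002, "dz": -0.004, "ax": 0, "ay": -0.002, "az": 0, "claw": 0.01}]'

```text
time: 9.8
eef_pos: [0.6363, 0.0368, 0.1099]
eef_rot: [2.281, 2.159, -0.0]
force: [0.2, 0.4, -2.4]
opening: 0.269
```

```bash
python3 dwell.py .636 .0367 1.515 .106
```

```text
t 9.9 pos [0.6355 0.0366 0.1089] yaw 1.516 z [-1.3e-03 -9.0e-04 -1.0e+00] op 0.0241 q7 -0.476 F [ 0.2  0.4 -2.1] M [ 0.03 -0.05 -0.03]
level ax,ay [ 0.0009 -0.0013]
need dx dy 0.0005 0.0001 az -0.001 dz -0.0029
```

Request:
jog_arm --increments '[{"dx": 0.0006, "dy": 0.0002, "dz": -0.003, "ax": 0, "ay": -0.002, "az": 0, "claw": 0.01}]'

```text
time: 10.0
eef_pos: [0.6366, 0.0369, 0.1063]
eef_rot: [2.28, 2.158, 0.001]
force: [-6.5, -1.9, 39.2]
opening: 0.272
```

```bash
python3 dwell.py .636 .0367 1.515 .106
```

```text
t 10.1 pos [0.6365 0.0369 0.1065] yaw 1.516 z [ 0.0016 -0.001  -1.    ] op 0.024 q7 -0.479 F [-0.1  0.   2. ] M [-0.06  0.22 -0.04]
level ax,ay [0.001  0.0016]
need dx dy -0.0005 -0.0002 az -0.001 dz -0.0005
```

Key seated (washer contact at TCP z 0.1065 → foot at ≈0.058). Now turn clockwise in small batches, correcting drift.

Request:
jog_arm --increments '[{"dx": -0.0005, "dy": -0.0002, "dz": 0.0015, "ax": 0.001, "ay": 0.001, "az": -0.08, "claw": 0.01}]'

```text
time: 10.2
eef_pos: [0.6359, 0.0367, 0.1078]
eef_rot: [2.366, 2.066, 0.001]
force: [0.0, -0.5, -2.8]
opening: 0.278
```

```bash
python3 dwell.py .636 .0367 1.436 .108 1
```

```text
t 10.25 pos [0.6361 0.0368 0.1083] yaw 1.4287 z [ 1.1e-03  3.0e-04 -1.0e+00] op 0.0239 q7 -0.553 F [-0.2 -0.4 -1.9] M [-0.03 -0.04  0.02]
level ax,ay [-0.0003  0.0011]
need dx dy -0.0001 -0.0001 az 0.0073 dz -0.0003
```

Request:
jog_arm --increments '[{"dx": 0, "dy": 0, "dz": 0, "ax": 0, "ay": 0, "az": -0.1, "claw": 0.01}, {"dx": 0, "dy": 0, "dz": 0, "ax": 0, "ay": 0, "az": -0.1, "claw": 0.01}]'

```text
time: 10.45
eef_pos: [0.6362, 0.0372, 0.1081]
eef_rot: [2.57, 1.807, 0.003]
force: [0.3, 0.3, -2.6]
opening: 0.273
```

```bash
python3 dwell.py .636 .0367 1.236 .108 1
```

```text
t 10.5 pos [0.6362 0.0372 0.1081] yaw 1.2202 z [ 1.5e-03  8.0e-04 -1.0e+00] op 0.0238 q7 -0.735 F [-0.3 -0.7 -2.7] M [ 0.04 -0.07 -0.  ]
level ax,ay [-0.0008  0.0015]
need dx dy -0.0002 -0.0005 az 0.0158 dz -0.0001
```

Request:
jog_arm --increments '[{"dx": 0.0002, "dy": -0.0006, "dz": 0, "ax": 0, "ay": 0.001, "az": -0.1, "claw": 0.01}, {"dx": 0, "dy": 0, "dz": 0, "ax": 0, "ay": 0, "az": -0.1, "claw": 0.01}, {"dx": 0.0002, "dy": -0.0002, "dz": 0, "ax": 0, "ay": 0, "az": -0.1, "claw": 0.01}]'

```text
time: 10.8
eef_pos: [0.6367, 0.0371, 0.1081]
eef_rot: [-2.814, -1.396, -0.002]
force: [-0.5, 0.0, 0.6]
opening: 0.275
```

```bash
python3 dwell.py .6368 .0364 0.92 .108 1
```

```text
t 10.85 pos [0.6367 0.037  0.1081] yaw 0.9149 z [ 1.1e-03  8.0e-04 -1.0e+00] op 0.0241 q7 -1.001 F [-0.5 -0.3 -1.5] M [0.03 0.07 0.07]
level ax,ay [-0.0008  0.0011]
need dx dy 0.0001 -0.0006 az 0.0051 dz -0.0001
```

Moment 0.07 N·m now, matching screw friction. Continue.

Request:
jog_arm --increments '[{"dx": 0.0001, "dy": -0.0006, "dz": 0, "ax": -0.001, "ay": 0.001, "az": -0.1, "claw": 0.01}, {"dx": 0, "dy": -0.0002, "dz": 0, "ax": 0, "ay": 0, "az": -0.1, "claw": 0.01}, {"dx": 0.0002, "dy": -0.0002, "dz": 0, "ax": 0, "ay": 0, "az": -0.1, "claw": 0.01}]'

```text
time: 11.15
eef_pos: [0.637, 0.0368, 0.108]
eef_rot: [2.992, 0.959, 0.001]
force: [-1.2, 0.4, -1.0]
opening: 0.271
```

```bash
python3 dwell.py .6371 .0361 0.615 .108 1
```

```text
t 11.2 pos [0.637  0.0368 0.108 ] yaw 0.6143 z [ 4.e-04  1.e-04 -1.e+00] op 0.0237 q7 -1.264 F [-0.9 -0.4 -0.9] M [0.04 0.08 0.05]
level ax,ay [-0.0001  0.0004]
need dx dy 0.0001 -0.0007 az 0.0007 dz -0.0
```

Request:
jog_arm --increments '[{"dx": 0.0001, "dy": -0.0005, "dz": 0, "ax": -0.001, "ay": 0.001, "az": -0.1, "claw": 0.01}, {"dx": 0, "dy": -0.0002, "dz": 0, "ax": 0, "ay": 0, "az": -0.1, "claw": 0.01}, {"dx": 0.0002, "dy": -0.0002, "dz": 0, "ax": 0, "ay": 0, "az": -0.1, "claw": 0.01}]'

```text
time: 11.5
eef_pos: [0.6373, 0.0365, 0.108]
eef_rot: [3.1, 0.506, -0.001]
force: [-0.2, -0.1, 0.0]
opening: 0.275
```

```bash
python3 dwell.py .6374 .0357 0.315 .108 1
```

```text
t 11.55 pos [0.6373 0.0365 0.108 ] yaw 0.3174 z [-8.e-04 -7.e-04 -1.e+00] op 0.0239 q7 -1.522 F [-0.  -0.6 -1.8] M [0.06 0.16 0.01]
level ax,ay [ 0.0007 -0.0008]
need dx dy 0.0001 -0.0008 az -0.0024 dz 0.0
```

Request:
jog_arm --increments '[{"dx": 0.0001, "dy": -0.0007, "dz": 0, "ax": 0.001, "ay": -0.001, "az": -0.1, "claw": 0.01}, {"dx": 0, "dy": -0.0003, "dz": 0, "ax": 0, "ay": 0, "az": -0.1, "claw": 0.01}, {"dx": 0, "dy": -0.0003, "dz": 0, "ax": 0, "ay": 0, "az": -0.09, "claw": 0.01}]'

```text
time: 11.85
eef_pos: [0.6373, 0.0361, 0.108]
eef_rot: [-3.14, -0.062, -0.001]
force: [-0.2, 0.5, -1.0]
opening: 0.27
```

```bash
python3 dwell.py .6374 .0352 0.02 .108 1
```

```text
t 11.9 pos [0.6373 0.0361 0.1079] yaw 0.0345 z [ 3.e-04  8.e-04 -1.e+00] op 0.0238 q7 -1.767 F [-0.3 -0.9 -1.9] M [ 0.14  0.06 -0.  ]
level ax,ay [-0.0008  0.0003]
need dx dy 0.0001 -0.0009 az -0.0145 dz 0.0001
```

Request:
jog_arm --increments '[{"dx": 0, "dy": -0.0008, "dz": 0, "ax": -0.001, "ay": 0, "az": 0.1, "claw": 0.01}]'

```text
time: 12.0
eef_pos: [0.6373, 0.0356, 0.1079]
eef_rot: [3.133, 0.223, 0.001]
force: [0.6, 0.4, -2.2]
opening: 0.274
```

```bash
python3 dwell.py .6374 .0352 0.13 .108 1
```

```text
t 12.05 pos [0.6373 0.0353 0.1078] yaw 0.1505 z [ 3.e-04 -7.e-04 -1.e+00] op 0.0239 q7 -1.666 F [ 0.6 -1.  -2.4] M [-0.03  0.03  0.03]
level ax,ay [0.0007 0.0003]
need dx dy 0.0001 -0.0001 az -0.0205 dz 0.0002
```

Request:
jog_arm --increments '[{"dx": 0, "dy": 0, "dz": 0.006, "ax": 0, "ay": 0, "az": 0, "claw": 0.01}, {"dx": 0, "dy": 0, "dz": 0.01, "ax": 0, "ay": 0, "az": 0, "claw": 0.01}, {"dx": 0, "dy": 0, "dz": 0.02, "ax": 0, "ay": 0, "az": 0, "claw": 0.01}, {"dx": -0.01, "dy": 0, "dz": 0.02, "ax": 0, "ay": 0, "az": 0, "claw": 0.01}, {"dx": -0.03, "dy": 0, "dz": 0.01, "ax": 0, "ay": 0, "az": 0, "claw": 0.01}]'

```text
time: 12.55
eef_pos: [0.598, 0.0352, 0.1759]
eef_rot: [-3.132, -0.246, 0.001]
force: [0.3, 1.5, -2.5]
opening: 0.272
```

Request:
jog_arm --increments '[{"dx": -0.03, "dy": 0, "dz": 0, "ax": 0, "ay": 0, "az": 0, "claw": 0.01}, {"dx": -0.03, "dy": 0, "dz": 0, "ax": 0, "ay": 0, "az": 0, "claw": 0.01}]'

```text
time: 12.75
eef_pos: [0.538, 0.0355, 0.1795]
eef_rot: [-3.131, -0.246, -0.007]
force: [-0.5, -0.2, -3.0]
opening: 0.268
```

```bash
python3 - <<'E'
from bar import *
st(); snap('wrist','10'); snap('wrist','11')
E
python3 -c "
from bar import *
bar('11');st()"
```

```text
t 12.75 pos [0.538  0.0355 0.1795] yaw 0.1571 z [ 4.5e-03  8.0e-04 -1.0e+00] op 0.0236 q7 -1.657 F [-0.5 -0.2 -3. ] M [0.04 0.02 0.04]
level ax,ay [-0.0008  0.0045]
bar 279 0.072 [636.05  35.26] [ 6.13 25.42] 11.99 pca yaw -1.358
ridge 143 0.072 [635.89  34.68] [ 5.05 23.64] 14.19 pca yaw -1.364
hole 90 [ 0.6615 -0.0027  0.0567]
hole 95 [0.6471 0.0797 0.0567]
hole 82 [0.6078 0.0729 0.0569]
hole 76 [ 0.6222 -0.0096  0.0568]
t 12.85 pos [0.5355 0.0354 0.1795] yaw 0.1579 z [ 0.002  0.    -1.   ] op 0.0239 q7 -1.657 F [ 1.   0.7 -1. ] M [-0.   -0.05 -0.03]
level ax,ay [-0.     0.002]
```

View pics/wrist11.png

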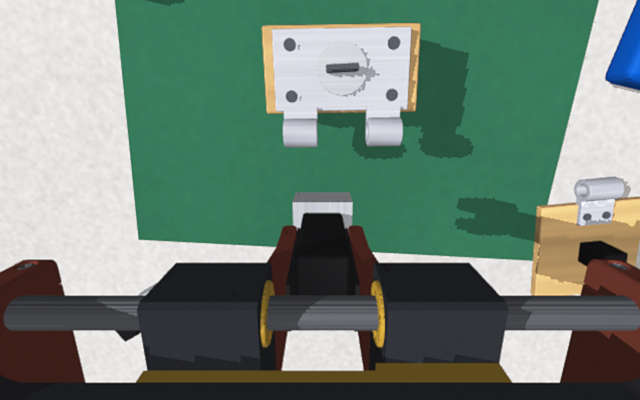

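Bar at (342,68), nearly parallel to the hinge. Check the angle more carefully in a rectified view.

```bash
python3 - <<'E'
from bar import *
c=snap('wrist','12');bar('12')
o=ortho(c,.60,.67,-.01,.08,.068,8000);cv2.imwrite('pics/o_bar.png',o)
E
```

```text
bar 279 0.0719 [636.1   34.78] [ 6.1  25.61] 12.19 pca yaw -1.3627
ridge 134 0.0719 [636.13  34.98] [ 3.66 23.62] 12.81 pca yaw -1.361
hole 88 [ 0.6617 -0.0027  0.0568]
hole 92 [0.6472 0.0799 0.0567]
hole 81 [ 0.6223 -0.0097  0.0568]
hole 78 [0.6076 0.073  0.0567]
```

View pics/o_bar.png

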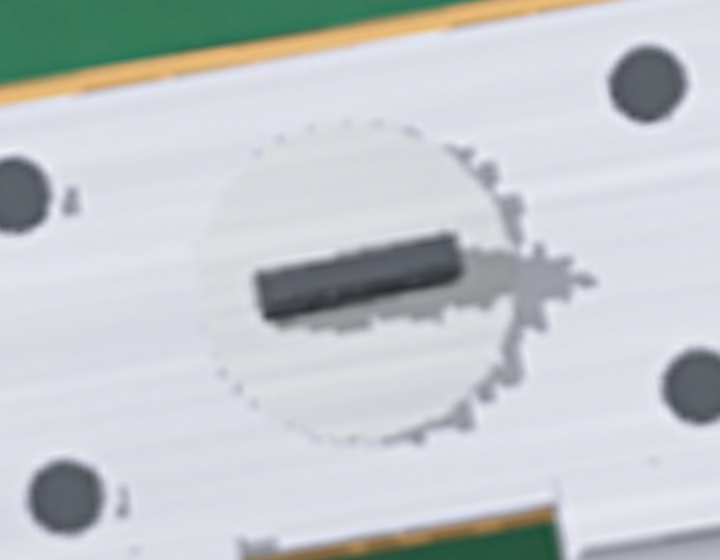

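Bar slope 0.186 vs. block hole line 0.177: in line within 0.01–0.04 rad. Now return the key to free table near (0.455,0.235).

Request:
jog_arm --increments '[{"dx": -0.016, "dy": 0.04, "dz": -0.01, "ax": 0, "ay": 0, "az": 0, "claw": 0.01}, {"dx": -0.016, "dy": 0.04, "dz": -0.01, "ax": 0, "ay": 0, "az": 0, "claw": 0.01}, {"dx": -0.016, "dy": 0.04, "dz": -0.02, "ax": 0, "ay": 0, "az": 0, "claw": 0.01}, {"dx": -0.016, "dy": 0.04, "dz": -0.02, "ax": 0, "ay": 0, "az": 0, "claw": 0.01}, {"dx": -0.016, "dy": 0.03, "dz": -0.02, "ax": 0, "ay": 0, "az": 0, "claw": 0.01}]'

```text
time: 13.4
eef_pos: [0.4665, 0.2271, 0.1042]
eef_rot: [-3.131, -0.225, -0.034]
force: [0.9, 0.1, -1.5]
opening: 0.274
```

```bash
python3 dwell.py .455 .235 .15 .05 3
```

```text
t 13.55 pos [0.4647 0.2266 0.1032] yaw 0.148 z [ 0.0172  0.0017 -0.9999] op 0.0239 q7 -2.137 F [ 0.4 -0.9 -2.4] M [-0.06  0.03 -0.03]
level ax,ay [-0.0017  0.0172]
need dx dy -0.0097 0.0084 az 0.002 dz -0.0532
```

Request:
jog_arm --increments '[{"dx": 0, "dy": 0, "dz": -0.02, "ax": -0.002, "ay": 0.017, "az": 0, "claw": 0.01}, {"dx": 0, "dy": 0, "dz": -0.02, "ax": 0, "ay": 0, "az": 0, "claw": 0.01}]'

```text
time: 13.75
eef_pos: [0.4697, 0.2274, 0.0658]
eef_rot: [-3.131, -0.231, -0.011]
force: [0.2, 0.3, -3.3]
opening: 0.272
```

```bash
python3 dwell.py .455 .235 .15 .05 2
```

```text
t 13.85 pos [0.468  0.2261 0.0641] yaw 0.1468 z [ 0.0033 -0.     -1.    ] op 0.0239 q7 -2.151 F [-0.5 -1.1 -2.5] M [ 0.03  0.04 -0.04]
level ax,ay [0.     0.0033]
need dx dy -0.013 0.0089 az 0.0032 dz -0.0141
```

Request:
jog_arm --increments '[{"dx": 0, "dy": 0, "dz": -0.012, "ax": 0, "ay": 0.003, "az": 0, "claw": 0.01}]'

```text
time: 13.95
eef_pos: [0.4701, 0.2262, 0.0535]
eef_rot: [-3.132, -0.228, -0.005]
force: [0.2, -0.5, -1.8]
opening: 0.273
```

```bash
python3 dwell.py .468 .226 .15 .0485 2
```

```text
t 14.05 pos [0.4684 0.2251 0.0514] yaw 0.1455 z [-5.e-04 -8.e-04 -1.e+00] op 0.0239 q7 -2.157 F [-0.2 -0.4 -2.8] M [0.03 0.09 0.04]
level ax,ay [ 0.0008 -0.0005]
need dx dy -0.0004 0.0009 az 0.0045 dz -0.0029
```

Request:
jog_arm --increments '[{"dx": 0, "dy": 0, "dz": -0.002, "ax": 0, "ay": 0, "az": 0, "claw": 0.01}]'

```text
time: 14.15
eef_pos: [0.469, 0.225, 0.0499]
eef_rot: [3.133, 0.227, 0.0]
force: [-0.5, 0.7, -1.2]
opening: 0.274
```

```bash
python3 dwell.py .468 .226 .15 .0485 2
```

```text
t 14.25 pos [0.4687 0.2248 0.0497] yaw 0.145 z [-1.e-04 -8.e-04 -1.e+00] op 0.0237 q7 -2.158 F [ 0.   0.  -2.8] M [-0.02  0.01  0.01]
level ax,ay [ 0.0008 -0.0001]
need dx dy -0.0007 0.0012 az 0.005 dz -0.0012
```

Request:
jog_arm --increments '[{"dx": 0, "dy": 0, "dz": -0.001, "ax": 0, "ay": 0, "az": 0, "claw": 0.01}]'

```text
time: 14.35
eef_pos: [0.469, 0.225, 0.0491]
eef_rot: [3.133, 0.227, 0.001]
force: [0.8, 0.1, -1.0]
opening: 0.267
```

```bash
python3 dwell.py .468 .226 .15 .0485 2
```

```text
t 14.45 pos [0.4689 0.2249 0.049 ] yaw 0.145 z [ 3.e-04 -7.e-04 -1.e+00] op 0.0239 q7 -2.159 F [ 0.9 -0.6 -1.4] M [-0.   -0.   -0.02]
level ax,ay [0.0007 0.0003]
need dx dy -0.0009 0.0011 az 0.005 dz -0.0005
```

Nearly touching; one small step more, then open.

Request:
jog_arm --increments '[{"dx": 0, "dy": 0, "dz": -0.0008, "ax": 0, "ay": 0, "az": 0, "claw": 0.01}, {"dx": 0, "dy": 0, "dz": 0, "ax": 0, "ay": 0, "az": 0, "claw": 0.05}, {"dx": 0, "dy": 0, "dz": 0, "ax": 0, "ay": 0, "az": 0, "claw": 0.055}, {"dx": 0, "dy": 0, "dz": 0, "ax": 0, "ay": 0, "az": 0, "claw": 0.055}]'

```text
time: 14.85
eef_pos: [0.4696, 0.2255, 0.0492]
eef_rot: [-3.133, -0.228, -0.004]
force: [-0.2, -0.4, 0.4]
opening: 0.505
```

```bash
python3 dwell.py .468 .226 .15 .17 1
```

```text
t 14.9 pos [0.4697 0.2256 0.0492] yaw 0.1454 z [ 2.6e-03  4.0e-04 -1.0e+00] op 0.0486 q7 -2.159 F [ 0.5 -0.7  0.7] M [ 0.02 -0.01 -0.01]
level ax,ay [-0.0004  0.0026]
need dx dy -0.0017 0.0004 az 0.0046 dz 0.1208
```

Request:
jog_arm --increments '[{"dx": 0, "dy": 0, "dz": 0.015, "ax": 0, "ay": 0, "az": 0, "claw": 0.055}, {"dx": 0, "dy": 0, "dz": 0.02, "ax": 0, "ay": 0, "az": 0, "claw": 0.055}, {"dx": 0, "dy": 0, "dz": 0.03, "ax": 0, "ay": 0, "az": 0, "claw": 0.055}, {"dx": 0, "dy": 0, "dz": 0.04, "ax": 0, "ay": 0, "az": 0, "claw": 0.055}, {"dx": 0, "dy": 0, "dz": 0.03, "ax": 0, "ay": 0, "az": 0, "claw": 0.055}]'

```text
time: 15.4
eef_pos: [0.4662, 0.2241, 0.1845]
eef_rot: [3.13, 0.229, -0.01]
force: [0.4, 0.1, -0.3]
opening: 0.628
```

Request:
jog_arm --increments '[{"dx": 0, "dy": -0.03, "dz": 0.01, "ax": 0, "ay": 0, "az": 0.01, "claw": 0.055}, {"dx": 0, "dy": -0.045, "dz": 0, "ax": 0, "ay": 0, "az": 0.01, "claw": 0.055}, {"dx": 0, "dy": -0.045, "dz": 0, "ax": 0, "ay": 0, "az": 0.01, "claw": 0.055}, {"dx": 0, "dy": -0.045, "dz": 0, "ax": 0, "ay": 0, "az": 0.01, "claw": 0.055}, {"dx": 0, "dy": -0.045, "dz": 0, "ax": 0, "ay": 0, "az": 0.02, "claw": 0.055}]'

```text
time: 15.9
eef_pos: [0.4678, 0.0167, 0.202]
eef_rot: [-3.119, -0.347, -0.011]
force: [0.2, 0.5, -0.1]
opening: 0.624
```

Request:
jog_arm --increments '[{"dx": 0, "dy": -0.045, "dz": 0, "ax": 0, "ay": 0, "az": 0.02, "claw": 0.055}, {"dx": 0, "dy": -0.045, "dz": 0, "ax": 0, "ay": 0, "az": 0.02, "claw": 0.055}, {"dx": 0, "dy": -0.045, "dz": 0, "ax": 0, "ay": 0, "az": 0, "claw": 0.055}, {"dx": 0, "dy": -0.045, "dz": 0, "ax": 0, "ay": 0, "az": 0, "claw": 0.055}, {"dx": 0, "dy": -0.045, "dz": 0, "ax": 0, "ay": 0, "az": 0, "claw": 0.055}]'

```text
time: 16.4
eef_pos: [0.4666, -0.2175, 0.2041]
eef_rot: [-3.112, -0.415, -0.018]
force: [0.7, 0.1, 0.4]
opening: 0.626
```

```bash
python3 dwell.py .4986 -.2694 .258 .17 2; python3 - <<'E'
from h import *
snap('scene','13');snap('side','13')
E
```

```text
t 16.5 pos [ 0.4656 -0.2225  0.2038] yaw 0.2563 z [ 1.020e-02  9.000e-04 -9.999e-01] op 0.0551 q7 -0.976 F [-0.5  0.3  0.9] M [-0.    0.02  0.04]
level ax,ay [-0.0009  0.0102]
need dx dy 0.033 -0.0469 az 0.0017 dz -0.0338
```

View pics/scene13.png

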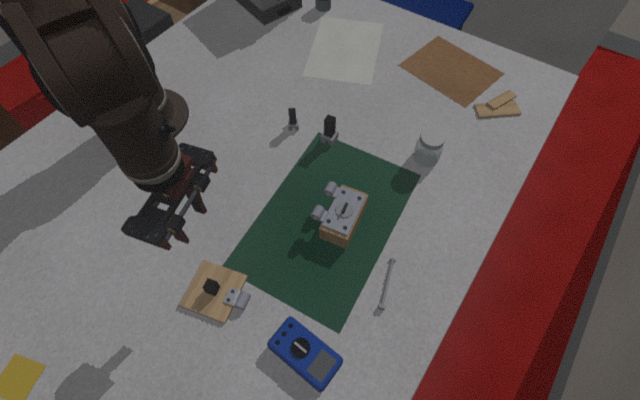

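Key stands upright at (330,130), clear of the block. Now to the lid: shift, then re-measure.

Request:
jog_arm --increments '[{"dx": 0.01, "dy": -0.025, "dz": -0.02, "ax": -0.001, "ay": 0.01, "az": 0, "claw": 0.055}, {"dx": 0.0, "dy": -0.022, "dz": -0.03, "ax": 0, "ay": 0, "az": 0, "claw": 0.055}]'

```text
time: 16.8
eef_pos: [0.4809, -0.2588, 0.1567]
eef_rot: [-3.111, -0.425, -0.013]
force: [-0.0, 0.4, -0.3]
opening: 0.625
```

```bash
python3 dwell.py .4986 -.2694 .258 .016 2; python3 - <<'E'
from h import *
c=snap('wrist','14');P,m=cloud(c);Z=P[...,2]
R=m&(np.hypot(P[...,0]-.4986,P[...,1]+.2694)<.09)
for lo,hi,n in((.007,.0125,'lid'),(.040,.05,'knob')):
    q=P[R&(Z>lo)&(Z<hi)];print(n,len(q),np.median(q[:,2]),cv2.minAreaRect((q[:,:2]*1000).astype('f4')))
q=P[R&(Z>.018)&(Z<.03)&(np.hypot(P[...,0]-.567,P[...,1]+.251)<.03)];print('kn',len(q),q[:,2].max(),cv2.minAreaRect((q[:,:2]*1000).astype('f4')))
E
```

```text
t 16.9 pos [ 0.4765 -0.2594  0.1527] yaw 0.2673 z [-9.0e-04  5.6e-03 -1.0e+00] op 0.0549 q7 -0.908 F [-0.3  0.   0.2] M [ 0.03  0.05 -0.01]
level ax,ay [-0.0056 -0.0009]
need dx dy 0.0221 -0.01 az -0.0093 dz -0.1367
lid 11351 0.0103644681822469 ((498.675537109375, -269.32305908203125), (109.54137420654297, 110.4637680053711), 15.052886962890625)
knob 798 0.04424646683837177 ((498.7608337402344, -269.1046142578125), (24.167940139770508, 23.89980125427246), 15.522812843322754)
kn 990 0.02600882879205274 ((566.9295654296875, -251.07748413085938), (20.53531265258789, 33.90364456176758), 15.241901397705078)
```

View pics/wrist14.png

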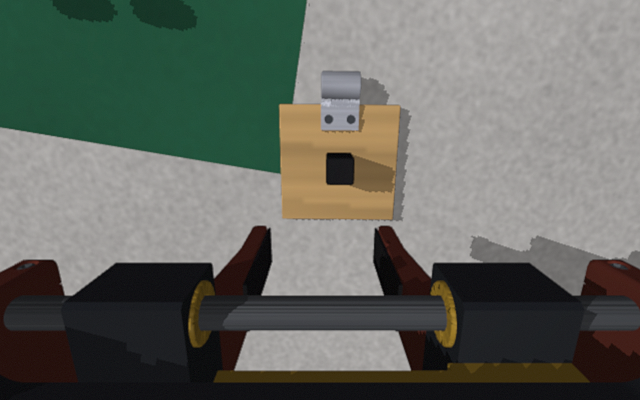

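Lid at (340,165) in view: centre (0.4987,-0.2693), yaw 0.264, top 10 mm, knob top 44 mm. Descend.

Request:
jog_arm --increments '[{"dx": 0.015, "dy": -0.008, "dz": -0.02, "ax": -0.005, "ay": 0, "az": -0.003, "claw": 0.055}, {"dx": 0.006, "dy": -0.002, "dz": -0.03, "ax": 0, "ay": 0, "az": 0, "claw": 0.055}, {"dx": 0, "dy": 0, "dz": -0.02, "ax": 0, "ay": 0, "az": 0, "claw": 0.055}]'

```text
time: 17.25
eef_pos: [0.504, -0.2631, 0.0894]
eef_rot: [3.111, 0.424, 0.016]
force: [0.0, 0.3, 1.2]
opening: 0.624
```

```bash
python3 dwell.py .4987 -.2693 .264 .016 2
```

```text
t 17.35 pos [ 0.5023 -0.2624  0.0884] yaw 0.271 z [ 0.0068  0.0014 -1.    ] op 0.0551 q7 -0.927 F [-0.7  0.3  1. ] M [-0.01  0.06 -0.03]
level ax,ay [-0.0014  0.0068]
need dx dy -0.0036 -0.0069 az -0.007 dz -0.0724
```

Request:
jog_arm --increments '[{"dx": -0.004, "dy": -0.007, "dz": -0.01, "ax": -0.001, "ay": 0.007, "az": -0.007, "claw": 0.055}, {"dx": -0.001, "dy": -0.001, "dz": -0.02, "ax": 0, "ay": 0, "az": 0, "claw": 0.055}]'

```text
time: 17.55
eef_pos: [0.5005, -0.2697, 0.0626]
eef_rot: [3.111, 0.417, 0.009]
force: [-0.7, -0.7, -0.7]
opening: 0.624
```

```bash
python3 dwell.py .4987 -.2693 .264 .016 2
```

```text
t 17.65 pos [ 0.4984 -0.2683  0.06  ] yaw 0.2666 z [ 1.2e-03  8.0e-04 -1.0e+00] op 0.0549 q7 -0.924 F [0.3 0.9 0.3] M [0.01 0.06 0.01]
level ax,ay [-0.0008  0.0012]
need dx dy 0.0003 -0.001 az -0.0026 dz -0.044
```

Request:
jog_arm --increments '[{"dx": 0, "dy": -0.001, "dz": -0.02, "ax": -0.001, "ay": 0.003, "az": -0.002, "claw": 0.055}, {"dx": -0.001, "dy": 0, "dz": -0.018, "ax": 0, "ay": 0.001, "az": 0, "claw": 0.055}]'

```text
time: 17.85
eef_pos: [0.5, -0.2704, 0.026]
eef_rot: [3.111, 0.413, 0.004]
force: [-0.3, 0.3, -0.1]
opening: 0.622
```

```bash
python3 dwell.py .4987 -.2693 .264 .016 2
```

```text
t 17.95 pos [ 0.4987 -0.2697  0.0246] yaw 0.2643 z [-2.0e-04 -1.4e-03 -1.0e+00] op 0.0545 q7 -0.931 F [-1.1  0.2 -0.3] M [ 0.02 -0.05 -0.05]
level ax,ay [ 0.0014 -0.0002]
need dx dy 0.0 0.0004 az -0.0003 dz -0.0086
```

Request:
jog_arm --increments '[{"dx": 0, "dy": 0, "dz": -0.008, "ax": 0.001, "ay": 0, "az": 0, "claw": 0.055}]'

```text
time: 18.05
eef_pos: [0.4998, -0.2702, 0.0183]
eef_rot: [3.113, 0.414, 0.003]
force: [0.8, 0.1, -0.1]
opening: 0.622
```

```bash
python3 dwell.py .4987 -.2693 .264 .016 2
```

```text
t 18.15 pos [ 0.4987 -0.2697  0.0168] yaw 0.2643 z [-2.e-04 -3.e-04 -1.e+00] op 0.0547 q7 -0.931 F [0.2 0.2 0.2] M [0.04 0.01 0.02]
level ax,ay [ 0.0003 -0.0002]
need dx dy 0.0 0.0004 az -0.0003 dz -0.0008
```

Request:
jog_arm --increments '[{"dx": 0, "dy": 0, "dz": 0, "ax": 0, "ay": 0, "az": 0, "claw": 0.02}, {"dx": 0, "dy": 0, "dz": 0, "ax": 0, "ay": 0, "az": 0, "claw": 0.01}, {"dx": 0, "dy": 0, "dz": 0, "ax": 0, "ay": 0, "az": 0, "claw": 0.01}, {"dx": 0, "dy": 0, "dz": 0, "ax": 0, "ay": 0, "az": 0, "claw": 0.01}, {"dx": 0, "dy": 0, "dz": 0, "ax": 0, "ay": 0, "az": 0, "claw": 0.01}]'

```text
time: 18.65
eef_pos: [0.4996, -0.27, 0.019]
eef_rot: [3.113, 0.413, 0.003]
force: [1.0, -0.1, -2.8]
opening: 0.269
```

```bash
python3 dwell.py .4987 -.2693 .264 .016 1
```

```text
t 18.7 pos [ 0.4996 -0.27    0.019 ] yaw 0.2641 z [ 0.002 -0.001 -1.   ] op 0.0239 q7 -0.931 F [-0.   0.9  0.7] M [ 0.24  0.12 -0.  ]
level ax,ay [0.001 0.002]
need dx dy -0.0009 0.0007 az -0.0001 dz -0.003
```

Request:
jog_arm --increments '[{"dx": 0, "dy": 0, "dz": 0.01, "ax": 0, "ay": 0, "az": 0, "claw": 0.01}, {"dx": 0, "dy": 0, "dz": 0.025, "ax": 0, "ay": 0, "az": 0, "claw": 0.01}, {"dx": 0, "dy": 0, "dz": 0.03, "ax": 0, "ay": 0, "az": 0, "claw": 0.01}, {"dx": 0, "dy": 0.01, "dz": 0.03, "ax": 0, "ay": 0, "az": -0.02, "claw": 0.01}, {"dx": 0, "dy": 0.02, "dz": 0.02, "ax": 0, "ay": 0, "az": -0.02, "claw": 0.01}]'

```text
time: 19.2
eef_pos: [0.4945, -0.2408, 0.135]
eef_rot: [-3.12, -0.343, 0.012]
force: [0.3, 0.2, -3.1]
opening: 0.27
```

Request:
jog_arm --increments '[{"dx": 0, "dy": 0.025, "dz": 0, "ax": 0, "ay": 0, "az": -0.02, "claw": 0.01}, {"dx": 0, "dy": 0.025, "dz": 0, "ax": 0, "ay": 0, "az": -0.02, "claw": 0.01}, {"dx": 0, "dy": 0.025, "dz": 0, "ax": 0, "ay": 0, "az": -0.01, "claw": 0.01}, {"dx": 0, "dy": 0.025, "dz": 0, "ax": 0, "ay": 0, "az": 0, "claw": 0.01}, {"dx": 0, "dy": 0.025, "dz": 0, "ax": 0, "ay": 0, "az": 0, "claw": 0.01}]'

```text
time: 19.7
eef_pos: [0.4945, -0.114, 0.1416]
eef_rot: [3.13, 0.253, -0.002]
force: [0.7, 0.8, -3.0]
opening: 0.269
```

```bash
python3 dwell.py .516 .014 .172 .13 2; python3 - <<'E'
from h import *
snap('wrist','15')
E
```

```text
t 19.8 pos [ 0.4948 -0.1108  0.1416] yaw 0.1668 z [-1.6e-03  7.0e-04 -1.0e+00] op 0.0235 q7 -1.31 F [ 0.1  0.1 -3.7] M [ 0.01  0.03 -0.03]
level ax,ay [-0.0007 -0.0016]
need dx dy 0.0212 0.1248 az 0.0052 dz -0.0116
```

View pics/wrist15.png

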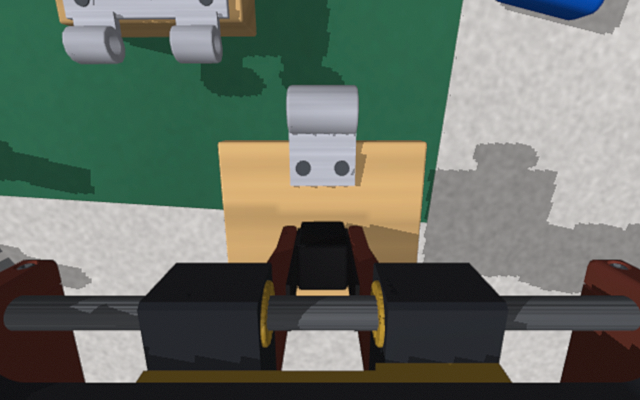

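Lid held level, its knuckle at (322,110), jamb knuckles at (95,45),(195,43). Measure the lid knuckle in the tool frame and the jamb knuckles in the world.

```bash
cat > kn.py <<'E'
from inhand import *
from scipy.optimize import least_squares
def cyl(q,r=.012):
    """fit horizontal-ish cylinder radius r in local coords where axis ~ y: x0 + a*y, z0 + b*y"""
    f=lambda p:np.hypot(q[:,0]-p[0]-p[2]*(q[:,1]-q[:,1].mean()),q[:,2]-p[1]-p[3]*(q[:,1]-q[:,1].mean()))-r
    s=least_squares(f,[q[:,0].mean(),q[:,2].mean()+ (-.006),0,0],loss='soft_l1',f_scale=.0005)
    return s.x, np.sqrt(np.mean(s.fun**2)), q[:,1].min(),q[:,1].max()
def lid_in_tool(tag):
    p,y,R=st(); d=snap('wrist',tag); P,m=cloud(d); Q=(P-p)@R
    Q=Q*[1,-1,-1]  # flip: x, y'=-y, z'=up
    U=m&(abs(Q[...,0]-.02)<.08)&(abs(Q[...,1])<.06)&(Q[...,2]<0)
    # lid top
    T=U&(abs(Q[...,2]+.010)<.008)&(Q[...,0]>.0)&(Q[...,0]<.053)&(abs(Q[...,1])>.022)
    q=Q[T]; A=np.c_[q[:,:2],np.ones(len(q))]; co=np.linalg.lstsq(A,q[:,2],rcond=None)[0]
    print('lid top plane: z at axis',co[2].round(5),'slopes x,y',co[:2].round(4),'y range',q[:,1].min().round(4),q[:,1].max().round(4))
    K=U&(Q[...,0]>.0595)&(Q[...,0]<.09)&(abs(Q[...,1])<.022)&(Q[...,2]>co[2]-.012)
    q=Q[K]; x,res,y0,y1=cyl(q); print('lid knuckle in tool(x,zup): x,z',x.round(4),'rms',round(res,5),'y',y0.round(4),y1.round(4),'ymid',((y0+y1)/2).round(4),len(q))
    return d,x,(y0+y1)/2,p,R
def jamb(d,org=(.5857,.0265),yaw=.172):
    P,m=cloud(d); c,s=np.cos(yaw),np.sin(yaw); B=np.array([[c,-s],[s,c]])
    L=np.concatenate([(P[...,:2]-org)@B,P[...,2:]],-1)
    out=[]
    for a,b in((-.053,-.018),(.018,.053)):
        K=m&(abs(L[...,0])<.0135)&(L[...,1]>a)&(L[...,1]<b)&(L[...,2]>.055)&(L[...,2]<.078)
        q=L[K]; 
        if len(q)<50: print('few',len(q));continue
        q=q[q[:,0]<.006]
        x,res,y0,y1=cyl(q);print('jamb kn local x,z',x.round(4),'rms',round(res,5),'y',y0.round(4),y1.round(4),len(q)); out.append((x,y0,y1))
    return out
E
python3 - <<'E'
from kn import *
d,*_=lid_in_tool('16')
jamb(d); print('w12');jamb(load('wrist12'));jamb(load('wrist2'))
E
```

```text
t 19.85 pos [ 0.4948 -0.113   0.1415] yaw 0.1651 z [-1.4e-03 -5.0e-04 -1.0e+00] op 0.0238 q7 -1.309 F [-1.5  0.  -3.1] M [ 0.    0.04 -0.  ]
level ax,ay [ 0.0005 -0.0014]
lid top plane: z at axis -0.00856 slopes x,y [-0.0021  0.0007] y range -0.056 0.0542
lid knuckle in tool(x,zup): x,z [ 0.0701 -0.0075  0.0004 -0.0038] rms 0.00033 y -0.0175 0.0161 ymid -0.0007 386
jamb kn local x,z [ 0.0004  0.0612 -0.0251 -0.0124] rms 0.00182 y -0.05 -0.0215 1505
jamb kn local x,z [ 0.0006  0.0613 -0.0502 -0.0261] rms 0.00231 y 0.0196 0.0486 1658
w12
jamb kn local x,z [0.0004 0.0612 0.0213 0.0063] rms 0.0013 y -0.049 -0.0212 724
jamb kn local x,z [ 0.0002  0.0611  0.0046 -0.0025] rms 0.00062 y 0.0209 0.0484 679
jamb kn local x,z [0.0003 0.0611 0.0116 0.0059] rms 0.00086 y -0.0494 -0.0215 565
jamb kn local x,z [ 0.0003  0.0611 -0.0179 -0.0096] rms 0.0012 y 0.0204 0.0484 560
```

Lid bore at tool (70.1, -0.7, -7.5 up) mm; jamb bore ≈ local (0.3,-0.3,61.1). TCP goal (0.517,0.015,0.0686), yaw 0.172.

Request:
jog_arm --increments '[{"dx": 0.004, "dy": 0.02, "dz": -0.003, "ax": 0, "ay": 0, "az": 0.005, "claw": 0.01}, {"dx": 0.005, "dy": 0.03, "dz": -0.003, "ax": 0, "ay": 0, "az": 0, "claw": 0.01}, {"dx": 0.005, "dy": 0.03, "dz": -0.005, "ax": 0, "ay": 0, "az": 0, "claw": 0.01}, {"dx": 0.005, "dy": 0.025, "dz": -0.005, "ax": 0, "ay": 0, "az": 0, "claw": 0.01}, {"dx": 0.002, "dy": 0.015, "dz": 0, "ax": 0, "ay": 0, "az": 0, "claw": 0.01}]'

```text
time: 20.4
eef_pos: [0.5157, -0.0013, 0.1259]
eef_rot: [3.127, 0.239, -0.003]
force: [0.3, 0.2, -3.9]
opening: 0.273
```

```bash
python3 dwell.py .517 .015 .172 .0686 2
```

```text
t 20.5 pos [ 0.516  -0.0007  0.1264] yaw 0.1549 z [-5.0e-04 -5.5e-03 -1.0e+00] op 0.0238 q7 -1.569 F [ 0.3 -0.3 -3.5] M [0.   0.03 0.  ]
level ax,ay [ 0.0055 -0.0005]
need dx dy 0.001 0.0157 az 0.0171 dz -0.0578
```

Request:
jog_arm --increments '[{"dx": 0.001, "dy": 0.016, "dz": -0.01, "ax": 0.005, "ay": 0, "az": 0.017, "claw": 0.01}]'

```text
time: 20.6
eef_pos: [0.5179, 0.0121, 0.1171]
eef_rot: [3.128, 0.264, 0.002]
force: [0.7, -0.4, -4.5]
opening: 0.27
```

```bash
python3 dwell.py .517 .015 .172 .0686 2
```

```text
t 20.7 pos [0.5163 0.0163 0.1152] yaw 0.1735 z [-2.2e-03  3.0e-04 -1.0e+00] op 0.024 q7 -1.582 F [-1.1  0.4 -4.2] M [ 0.03  0.1  -0.06]
level ax,ay [-0.0003 -0.0022]
need dx dy 0.0007 -0.0013 az -0.0015 dz -0.0466
```

Request:
jog_arm --increments '[{"dx": 0, "dy": 0, "dz": -0.008, "ax": 0, "ay": 0, "az": 0, "claw": 0.01}]'

```text
time: 20.8
eef_pos: [0.5168, 0.0157, 0.1074]
eef_rot: [-3.13, -0.271, 0.002]
force: [1.0, -0.9, -3.9]
opening: 0.274
```

```bash
python3 dwell.py .517 .015 .172 .0686 2; python3 - <<'E'
from kn import *
d,*_=lid_in_tool('17'); jamb(d)
E
```

```text
t 20.9 pos [0.5153 0.0153 0.1058] yaw 0.1725 z [-4.6e-03 -2.0e-04 -1.0e+00] op 0.0236 q7 -1.584 F [-0.3  0.6 -4. ] M [-0.01  0.09  0.01]
level ax,ay [ 0.0002 -0.0046]
need dx dy 0.0017 -0.0003 az -0.0005 dz -0.0372
t 20.9 pos [0.5153 0.0153 0.1058] yaw 0.1725 z [-4.6e-03 -2.0e-04 -1.0e+00] op 0.0236 q7 -1.584 F [-0.3  0.6 -4. ] M [-0.01  0.09  0.01]
level ax,ay [ 0.0002 -0.0046]
lid top plane: z at axis -0.00854 slopes x,y [-0.0018  0.001 ] y range -0.0559 0.0544
lid knuckle in tool(x,zup): x,z [ 0.0701 -0.0074 -0.0024 -0.0013] rms 0.00038 y -0.0179 0.0161 ymid -0.0009 394
jamb kn local x,z [ 0.0003  0.0611  0.0018 -0.0067] rms 0.00073 y -0.0489 -0.0211 1457
jamb kn local x,z [ 0.0001  0.0611 -0.0026 -0.0064] rms 0.00059 y 0.0212 0.0485 1418
```

View pics/wrist17.png

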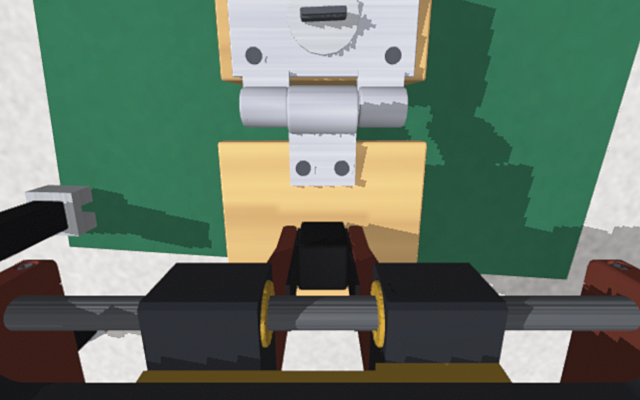

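Lid knuckle (322,105) lines up between the jamb knuckles from above. Descend in steps to (0.5167,0.0153,0.0686).

Request:
jog_arm --increments '[{"dx": 0.0015, "dy": 0, "dz": -0.008, "ax": 0, "ay": -0.005, "az": 0, "claw": 0.01}]'

```text
time: 21.05
eef_pos: [0.518, 0.0149, 0.0989]
eef_rot: [3.13, 0.269, 0.005]
force: [0.5, 0.1, -3.6]
opening: 0.276
```

```bash
python3 dwell.py .5167 .0153 .172 .0686 2
```

```text
t 21.15 pos [0.5166 0.0147 0.0974] yaw 0.1717 z [-2.e-04 -6.e-04 -1.e+00] op 0.0238 q7 -1.587 F [-0.8  1.1 -3.7] M [-0.01  0.1  -0.02]
level ax,ay [ 0.0006 -0.0002]
need dx dy 0.0001 0.0006 az 0.0003 dz -0.0288
```

Request:
jog_arm --increments '[{"dx": 0.001, "dy": 0, "dz": -0.006, "ax": 0, "ay": -0.002, "az": 0, "claw": 0.01}]'

```text
time: 21.25
eef_pos: [0.5181, 0.0146, 0.0916]
eef_rot: [3.129, 0.269, 0.005]
force: [1.0, -0.0, -4.5]
opening: 0.269
```

```bash
python3 dwell.py .5167 .0153 .172 .0686 2
```

```text
t 21.35 pos [0.5171 0.0145 0.0905] yaw 0.1715 z [ 6.e-04 -7.e-04 -1.e+00] op 0.0234 q7 -1.59 F [-1.  -0.7 -3.4] M [-0.02  0.03 -0.01]
level ax,ay [0.0007 0.0006]
need dx dy -0.0004 0.0008 az 0.0005 dz -0.0219
```

Request:
jog_arm --increments '[{"dx": 0, "dy": 0.0009, "dz": -0.007, "ax": 0.0007, "ay": 0, "az": 0, "claw": 0.01}]'

```text
time: 21.45
eef_pos: [0.5178, 0.0154, 0.0839]
eef_rot: [3.13, 0.269, 0.003]
force: [0.1, 0.3, -4.0]
opening: 0.271
```

```bash
python3 dwell.py .5167 .0153 .172 .0686 2
```

```text
t 21.55 pos [0.5165 0.0155 0.0826] yaw 0.1716 z [-8.e-04 -1.e-04 -1.e+00] op 0.0239 q7 -1.593 F [ 0.2  0.2 -3.3] M [0.01 0.05 0.02]
level ax,ay [ 0.0001 -0.0008]
need dx dy 0.0002 -0.0002 az 0.0004 dz -0.014
```

Request:
jog_arm --increments '[{"dx": 0, "dy": 0.0003, "dz": -0.007, "ax": 0, "ay": 0, "az": 0, "claw": 0.01}]'

```text
time: 21.65
eef_pos: [0.5171, 0.0159, 0.0759]
eef_rot: [3.13, 0.269, 0.001]
force: [0.8, -1.1, -4.1]
opening: 0.273
```

```bash
python3 dwell.py .5167 .0153 .172 .0686 2
```

```text
t 21.75 pos [0.5158 0.0159 0.0746] yaw 0.1718 z [-2.4e-03 -2.0e-04 -1.0e+00] op 0.0239 q7 -1.596 F [ 0.2 -0.1 -4. ] M [ 0.01  0.05 -0.04]
level ax,ay [ 0.0002 -0.0024]
need dx dy 0.0009 -0.0006 az 0.0002 dz -0.006
```

Request:
jog_arm --increments '[{"dx": 0.001, "dy": -0.0006, "dz": -0.005, "ax": 0, "ay": -0.0024, "az": 0, "claw": 0.01}]'

```text
time: 21.85
eef_pos: [0.5172, 0.0154, 0.0698]
eef_rot: [3.13, 0.27, 0.001]
force: [0.1, 0.3, -4.0]
opening: 0.268
```

```bash
python3 dwell.py .5167 .0153 .172 .0686 3;python3 - <<'E'
from kn import *
d,*_=lid_in_tool('18'); jamb(d)
E
```

```text
t 22.0 pos [0.5165 0.0152 0.0692] yaw 0.1718 z [-7.e-04 -3.e-04 -1.e+00] op 0.0238 q7 -1.596 F [ 0.  -0.4 -3.9] M [-0.04  0.04 -0.01]
level ax,ay [ 0.0003 -0.0007]
need dx dy 0.0002 0.0001 az 0.0002 dz -0.0006
t 22.0 pos [0.5165 0.0152 0.0692] yaw 0.1718 z [-7.e-04 -3.e-04 -1.e+00] op 0.0238 q7 -1.596 F [ 0.  -0.4 -3.9] M [-0.04  0.04 -0.01]
level ax,ay [ 0.0003 -0.0007]
lid top plane: z at axis -0.00856 slopes x,y [-0.0021  0.001 ] y range -0.0559 0.0542
lid knuckle in tool(x,zup): x,z [ 0.0767 -0.013  -0.0033 -0.005 ] rms 0.00349 y -0.022 0.022 ymid -0.0 1500
jamb kn local x,z [0.0003 0.0611 0.0146 0.0023] rms 0.00124 y -0.049 -0.021 2240
jamb kn local x,z [ 0.0002  0.0611 -0.0123 -0.0076] rms 0.00126 y 0.0206 0.0487 2228
```

Request:
jog_arm --increments '[{"dx": 0.0002, "dy": 0.0001, "dz": -0.0005, "ax": 0.0003, "ay": -0.001, "az": 0, "claw": 0.01}]'

```text
time: 22.15
eef_pos: [0.5171, 0.0153, 0.0691]
eef_rot: [-3.13, -0.27, -0.002]
force: [0.6, -0.4, -3.7]
opening: 0.272
```

```bash
python3 dwell.py .5167 .0153 .172 .0686 3;python3 - <<'E'
from kn import *
for t in('19','20'):
    d=snap('wrist',t);P,m=cloud(d);c,s=np.cos(.172),np.sin(.172);B=np.array([[c,-s],[s,c]])
    L=np.concatenate([(P[...,:2]-(.5857,.0265))@B,P[...,2:]],-1)
    for a,b in((-.049,-.0225),(-.0155,.0145),(.0225,.0485)):
        K=m&(abs(L[...,0]+.002)<.0095)&(L[...,1]>a)&(L[...,1]<b)&(L[...,2]>.062)&(L[...,2]<.078)
        q=L[K];x,r,_,_=cyl(q);print(a,x.round(4),round(r,5),len(q))
    g=m&(abs(L[...,0]+.002)<.006)&(abs(L[...,1])<.03)&(L[...,2]<.066);gy=np.sort(L[...,1][g]);print('gap pts',gy[gy<0].min() if len(gy) else 0,gy[gy<0].max(),gy[gy>0].min(),gy.max())
bar('20') if 0 else None
st()
snap('scene','20');snap('side','20')
a=load('side20')['image'][140:260,250:420];b=load('scene20')['image'][120:270,250:400]
cv2.imwrite('pics/fin.png',np.hstack([cv2.resize(a,(400,300),interpolation=2),cv2.resize(b,(300,300),interpolation=2)]))
E
```

```text
t 22.3 pos [0.5169 0.0153 0.0691] yaw 0.1718 z [ 9.e-04  1.e-04 -1.e+00] op 0.0239 q7 -1.597 F [-0.3  0.1 -2.9] M [0.   0.04 0.01]
level ax,ay [-0.0001  0.0009]
need dx dy -0.0002 -0.0 az 0.0002 dz -0.0005
-0.049 [ 0.0002  0.0611 -0.0029  0.0023] 0.00056 2155
-0.0155 [ 0.0006  0.0622 -0.0032  0.0002] 0.00057 2510
0.0225 [ 0.0001  0.0611 -0.0009 -0.0044] 0.0006 2102
gap pts -0.02728527969114997 -0.02111191992588929 0.020586021096753764 0.026327268790452156
-0.049 [ 0.0002  0.0611 -0.0004  0.0061] 0.00058 2148
-0.0155 [ 0.0006  0.0622 -0.0009 -0.    ] 0.00057 2512
0.0225 [ 0.0001  0.0611  0.0014 -0.0018] 0.00059 2107
gap pts -0.02724255310205268 -0.021099763262711468 0.02062101784132218 0.026312716816464028
t 22.4 pos [0.5169 0.0153 0.0691] yaw 0.1717 z [ 9.e-04  1.e-04 -1.e+00] op 0.0235 q7 -1.597 F [-0.4  0.7 -3.6] M [ 0.04 -0.01  0.01]
level ax,ay [-0.0001  0.0009]
```

View pics/wrist20.png

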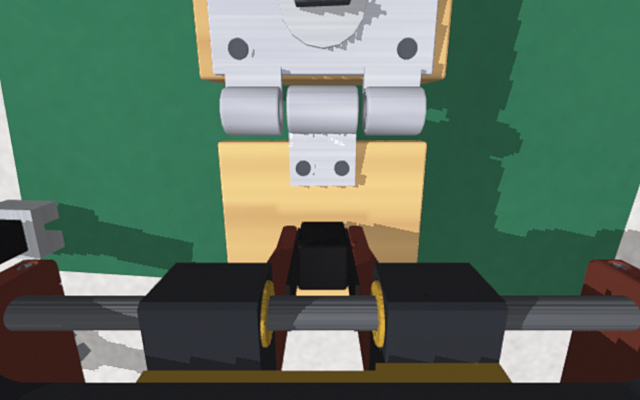

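View pics/fin.png

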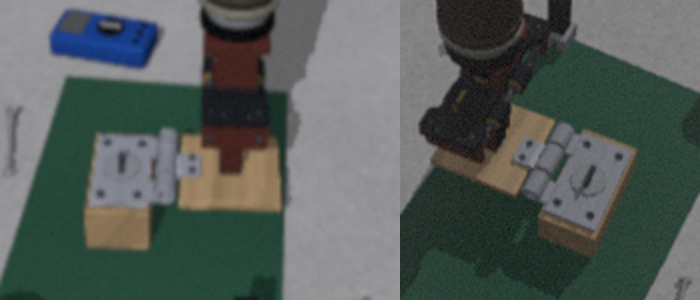

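View pics/scene20.png

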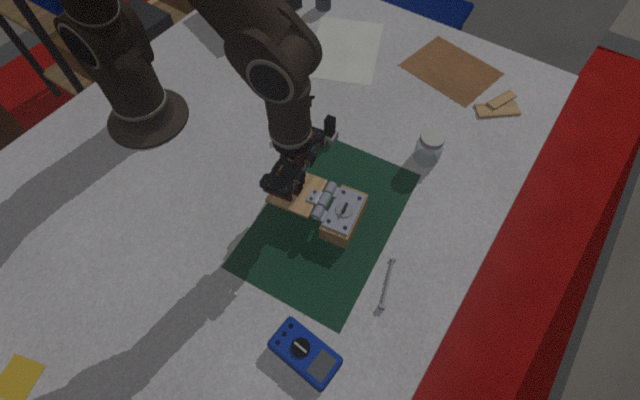

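Lid knuckle sits between the jamb knuckles, 1.1 mm high and 0.4 mm far; trim.

Request:
jog_arm --increments '[{"dx": -0.0004, "dy": 0, "dz": -0.0011, "ax": 0, "ay": 0.001, "az": 0, "claw": 0.01}]'

```text
time: 22.6
eef_pos: [0.5167, 0.0154, 0.0681]
eef_rot: [-3.13, -0.27, -0.0]
force: [-0.4, -0.8, -3.2]
opening: 0.272
```

```bash
cat > chk.py <<'E'
import sys
from kn import *
d=snap('wrist',sys.argv[1]);P,m=cloud(d);c,s=np.cos(.172),np.sin(.172);B=np.array([[c,-s],[s,c]])
L=np.concatenate([(P[...,:2]-(.5857,.0265))@B,P[...,2:]],-1)
for a,b in((-.049,-.0225),(-.0155,.0145),(.0225,.0485)):
    K=m&(abs(L[...,0]+.002)<.0095)&(L[...,1]>a)&(L[...,1]<b)&(L[...,2]>.062)&(L[...,2]<.078)
    q=L[K];x,r,_,_=cyl(q);print(a,x.round(4),round(r,5),len(q))
T=m&(L[...,0]<-.02)&(L[...,0]>-.07)&(abs(L[...,1])<.05)&(abs(L[...,1])>.022)&(abs(L[...,2]-.06)<.006)
q=L[T];print('lid top',np.linalg.lstsq(np.c_[q[:,0]+.071,q[:,1],np.ones(len(q))],q[:,2],rcond=None)[0].round(4))
E
python3 dwell.py .5165 .0153 .172 .068 3;python3 chk.py 21; python3 dwell.py .5165 .0153 .172 .068 1
```

```text
t 22.75 pos [0.5164 0.0153 0.0679] yaw 0.1718 z [-3.e-04  1.e-04 -1.e+00] op 0.0237 q7 -1.597 F [-0.2  0.6 -2.6] M [ 0.03  0.06 -0.01]
level ax,ay [-0.0001 -0.0003]
need dx dy 0.0001 0.0 az 0.0002 dz 0.0001
-0.049 [ 0.0002  0.0611  0.0011 -0.0012] 0.00057 2203
-0.0155 [ 0.0001  0.0609 -0.0036  0.0012] 0.00057 2513
0.0225 [0.0001 0.0611 0.0003 0.0004] 0.00059 2150
lid top [-0.0031  0.0015  0.0593]
t 22.85 pos [0.5165 0.0153 0.0679] yaw 0.1718 z [-2.e-04  1.e-04 -1.e+00] op 0.0238 q7 -1.597 F [ 0.1 -0.2 -3.5] M [ 0.03  0.04 -0.07]
level ax,ay [-0.0001 -0.0002]
need dx dy 0.0 -0.0 az 0.0002 dz 0.0001
```

```bash
python3 -c "
from plant import ticket
print(ticket.job_done())"
```

```text
the job is handed in; nothing more can be done
None
```

The job is done and was handed in at about 23 s; the hand-in itself reports no verdict.

- **Screw:** I turned it clockwise with the larger box key from about 0.23 rad. The depth fit puts the bar at about 1.53 rad, 0.04 rad short of in line. The rectified picture instead shows it within 0.01 rad of the block's hole line; I left it there.
- **Key:** It is back upright on the table near (0.47, 0.225), clear of the block; the later scene pictures show it standing.
- **Lid:** I picked it up by its knob and lowered its knuckle into the gap. My last check put its bore within about 0.2 mm of the jamb bores in x and z, with the axes parallel to about 0.004 rad. The lid was tilted no more than about 0.003 rad. The arm was steady, and the tool force of 2.6 to 3.5 N down matches the lid's weight alone, so it is not leaning on the block.
- **Forces:** The highest reading was a brief 39 N at the wrist, when the key first touched the washer.
- **Bystanders:** I did not touch the pin, jar or meter, and they look unmoved in the pictures.

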